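# Tip the coupon tray and scrape the clinging coupons into the beaker

## Task

Swing the drip tray up to its stop, where its stiff hinge holds it, and with the scraper sweep all three metal coupons that cling to its rubber lining down into the plastic beaker; the lining has cockled, so keep the scraper's rubber edge on it by feel and press only lightly. Only the blade sticks out of the scraper's slanted rest, so the scraper has to be drawn out by it, laid down and taken again by the handle; the gripper must not touch the coupons. At the end leave the tray tipped up, the scraper lying flat on the worktop, the beaker upright in its place and the other things undisturbed.

Things in the scene. Friction and masses are not known exactly. Their poses are not given: they have to be found in the camera images.
- tray (a joint): tilt of the tray about the hinge near its spout: 0 level (start), 0.60 rad at the stop. A stiff friction hinge (2.6 N m; tray 0.45 kg): it stays where it is left. Raising it takes about 12 N at the bar; a push square to the lining of more than about 10 N at the closed end, or 20 N near the front of the lining, makes it sink.
- stand_pivot (a point): middle of the tray's hinge axis, 155 mm above the worktop, on the fixed white tipping stand (foot plate 104 x 212 mm, two cheeks 92 mm over the outside, black friction knob on the -x cheek). x along the hinge axis, y level from the spout to the tray's closed end, z up; this frame does not tilt with the tray.
- tray_bar (a point): centre of the tray's handle: round steel bar 10 mm thick, 64 mm long between its arms, parallel to the hinge axis, 44 mm outside the closed end; 249 mm up the tray from the hinge axis and 24 mm above it. Orientation = the tray's own tilting frame: x along the hinge axis, y up the tray to the closed end, z square to the floor. The bar can turn between the fingers while the tray swings.
- tray_lining (a point): centre of the dark rubber lining, 131 mm up the tray from the hinge axis; axes as tray_bar, tilting. 60 mm wide (wall to wall), 138 mm long, up to the closed end. Its face lies 8 mm above the hinge axis, flat at both ends; but about midway it has cockled into a smooth swell across the tray, 5 to 7 mm high and 50 mm long, different each time and not measured. Walls 30 mm above the floor.
- tray_lip (a point): middle of the spout's lip over the beaker, 30 mm beyond the hinge axis, on the floor's face; axes as tray_bar. From here up the tray the floor is bare smooth metal, 2 mm lower than the lining: a spout 48 mm wide and 30 mm long, then 30 mm widening to 60 mm, then 32 mm of full width up to the lining. The scraper's blade (50 mm) does not fit into the spout.
- coupon1_mid (a point): flat square metal coupon, 20 x 20 x 3 mm, 10 g; the point is its centre. Starts flat on the lining, 20 mm or more short of the closed end, beside the swell. Coupons cling to the lining (friction about 1.3: they stay put at every tilt unless pushed or jolted) but slide by themselves on the bare metal in front of it once the tray is tipped to its stop. The gripper must not touch it.
- coupon2_mid (a point): another such coupon (see coupon1_mid); the point is its centre.
- coupon3_mid (a point): another such coupon (see coupon1_mid); the point is its centre.
- beaker_mouth (a point): centre of the mouth of the open white plastic beaker that stands under the spout: 125 mm tall, about 95 mm wide outside, 88 mm inside; the point lies 125 mm above its underside, z up. Loose, 0.3 kg.
- rest_mouth (a point): centre of the open upper end of the scraper's rest: a white square sleeve, 29 x 33 mm outside and 119 mm deep, that slants up at 35 degrees (0.61 rad) from a fixed foot plate. The rest's x axis is level and points towards the upper end; the sleeve runs along x*cos35 + z*sin35.
- scraper_grip (a point): middle of the handle (axis) of the scraper: 167 mm long, about 0.12 kg. x along it to the edge, z square to the blade. Grey plastic handle, 16 mm wide (y), 22 mm thick (z), from 65 mm behind this point to 55 mm ahead. At the start it is sunk in the sleeve with 2 to 3 mm of play, z upward, so that only the blade sticks out. Laid flat, the axis lies 11 mm above the worktop.
- scraper_blade (a point): middle of the scraper's steel blade, 77 mm ahead of scraper_grip on its axis; the blade is 50 mm wide, 26 mm long and 4 mm thick. It can be gripped across its width, by its two sides, with the fingertips just past it. Held like that the fingers do not fit between the tray's walls.
- scraper_edge (a point): middle of the scraper's working edge: rubber, 50 mm wide and 3 mm thick, 102 mm ahead of scraper_grip, square to the handle. More than 15 N of it on the tray would tear the lining; 3 N is enough. Pressed harder than about 5 N it can turn a little between the fingers, even under a firm grip.
- scraper_end (a point): end of the scraper's handle, 65 mm behind scraper_grip.
- dropper: bystander: amber dropper bottle, 36 mm wide, 113 mm tall, loose; origin in the middle of its foot.
- bottle: bystander: clear laboratory bottle with a blue cap, 58 mm wide, 126 mm tall, loose; origin in the middle of its foot.
- carton: bystander: small pale carton, 62 x 100 x 30 mm, loose; origin in the middle of its underside.
Not all that is in view belongs to the job. Of the things shaped like the part that bears scraper_grip, the grey one is meant. What is shaped like the part that bears beaker_mouth but brown is not meant.

How it is judged:
By the outcome, as a careful person would: the job done as asked, in the order asked, and still so for the second after the job is handed in, with the robot touching nothing.
It also fails if it takes over 72 s, if anything falls off the work surface, if the arm or the gripper's body presses on something with over 40 N, if the wrist force passes 120 N, or if a joint passes its speed limit or range.

## Robot

A 7-joint arm with a two-finger parallel gripper is mounted at the origin on a cart in front of the work surface, level with it; the furniture and walls round the work are solid. World frame = base frame: x ahead of the robot, y to its left, z up, the work surface at z = 0. Lengths are in m, angles in rad, forces in N, time in s.
With the tool pointing down it reaches from about 0.4 to 0.85 m from the base axis. Payload 10.4 kg.
Tool frame: the origin (TCP) lies midway between the tips of the shut fingers; the grasp point (between the pads) lies manip.pinch_z behind it (manip.pinch_z is the distance from the TCP to the grasp point, in m); z points along the fingers, y is the direction in which the jaws open and shut (so a half turn about z gives the same grasp; the last joint's range is limited). The gripper opens to 85 mm and grips with 20 to 120 N. Pads are 22 mm wide; open, the fingers measure 114 mm over their backs; the gripper's body (76 mm by 85 mm) begins 54 mm behind the grasp point. The pads swing forward as they close: fully open they stand 13 mm farther back than shut.
Start: joints at [1.145, 0.332, -0.065, 1.46, 0.022, 1.35, -0.088], TCP at [0.245, -0.575, 0.231] pointing down, gripper open.
Joint ranges: [-2.6, 2.6], [-0.5, 2.12], [-1.47, 1.34], [0.16, 2.42], [-1.27, 4.41], [0.06, 2.06], [-2.6, 2.6]. Speed limits (rad/s): [2.22, 2.22, 2.79, 2.79, 3.14, 3.14, 3.14].

## Interface

Orientations are given as a unit quaternion [x, y, z, w].
In Python, from workcell import manip gives the robot as it stands.
- The arm moves only by the shell command python3 -m handwheel 'ROWS' [FORCE]. ROWS is JSON, a list that holds one entry, the list of rows, each a list of 7 numbers: the shift along the tool's x, y, z in m, then the turn, a rotation vector about the tool's x, y, z in rad, then the finger opening in m, from 0 to 0.0854. In form: [[[tx, ty, tz, ax, ay, az, claw], ...]]. A call has 1 to 8 rows; each row is the pose to reach, as a shift and turn from the pose commanded when the call began, along the tool's axes at that moment; what a row does not reach only later rows make up. A row lasts 1/8 s, in which the tool goes at most 62.5 mm and 10.7 degrees, less where a joint would pass 70% of its speed; a pose out of reach is approached as far as the arm can. A call with a gripper value outside its range is refused whole. The fingers move at their own pace and stop on an object; FORCE is the grip in N (left out, the last holds). Time passes only in rows, so rows that repeat a pose let the fingers close. It gives the time, the measured TCP pose, the force and the opening at its end, in the units of the state.
- manip.get_obs(): the state, without advancing time (a new reading comes with each control period).
- manip.camera(name): name is "scene" or "top" or "wrist"; returns the picture (400x640x3 uint8, blue, green, red); there is no depth.
- manip.calibration(name): a dict with "fx", "fy", "cx", "cy" (pixels), "view" (4x4, takes a point from world to camera coordinates); the wrist camera has in their place "tool_from_camera" (4x4, takes a point from camera to tool coordinates, whose origin is the TCP and whose axes are the flange's). Camera axes: x right, y up, looking along -z (the intrinsics and any distortion apply to the point x, -y, -z); pixel columns grow to the right and rows downward; lengths in m; the calibration is good to about 2 mm. A picture is of the moment at which its call begins: read the wrist's pose just before it. calibration takes no time and is no camera call.
- manip.hand_in(): hands the job in, once; it reports no verdict.
The state is a dict: "clock": time; "joint_pos": joint angles; "joint_velocities": joint speeds; "tau": joint torques, N m; "position": TCP position; "ee_rot": TCP orientation; "ft_force": force on the tool from outside, world axes, zero at the start; "torque": the same for the moment, N m; "grip_width": opening from 0.0 (shut) to 1.0 (fully open).
Only numpy, scipy, OpenCV 4.12 (cv2) and the standard library are available. Lean on these libraries where they do the work, as an engineer would, in place of code of your own. Each camera call takes 0.05 s, during which the arm holds its last target.

## Working session

There is one attempt and no reset: what is moved stays moved. The work goes in short steps, Python scripts to look and compute and a shell command to move; the robot and the scene stay as the last step left them, time stands still between calls to the robot, and variables do not carry over. Pictures are saved under pics/ and viewed, and the job is handed in when it is done.

```bash
ls -la; mkdir -p pics; python3 - <<'E'
from workcell import manip
import cv2
o=manip.get_obs()
print({k:o[k] for k in ('clock','position','ee_rot','ft_force','grip_width')}, manip.pinch_z)
for n in('scene','top','wrist'):
    cv2.imwrite(f'pics/a_{n}.png',manip.camera(n)); print(n,manip.calibration(n))
E
```

```text
total 12
drwxr-xr-x  3 agent agent 4096 Dec  6 21:05 .
drwxr-xr-x 23 root  root  4096 Dec  6 21:05 ..
drwxr-xr-x  2 agent agent 4096 Dec  6 21:05 pics
{'clock': 0.0, 'position': array([ 0.24485049, -0.57466735,  0.23054187]), 'ee_rot': array([ 9.79785587e-01,  2.00049402e-01, -1.58401798e-04, -6.43810082e-04]), 'ft_force': array([ 0.3999665 , -0.25777909,  0.16660654]), 'grip_width': 0.9991508201037096} 0.0187
scene {'fx': 485.7661379464572, 'fy': 485.7661379464572, 'cx': 322.2379532406713, 'cy': 206.46066658301763, 'view': array([[-8.36228050e-01, -5.48381656e-01,  4.55401836e-04,
         3.49212356e-01],
       [ 2.72883897e-01, -4.15400469e-01,  8.67742375e-01,
        -3.53435648e-01],
       [-4.75664826e-01,  7.25754786e-01,  4.97014048e-01,
        -1.26926302e+00],
       [ 0.00000000e+00,  0.00000000e+00,  0.00000000e+00,
         1.00000000e+00]])}
top {'fx': 377.21236951765195, 'fy': 377.21236951765195, 'cx': 318.00579573429917, 'cy': 203.13479442713026, 'view': array([[-0.02193024, -0.99967499, -0.01299938, -0.18486859],
       [ 0.98633624, -0.02375751,  0.16302269, -0.57094561],
       [-0.16327854, -0.00924663,  0.98653668, -1.11958968],
       [ 0.        ,  0.        ,  0.        ,  1.        ]])}
wrist {'fx': 356.8614923313303, 'fy': 356.8614923313303, 'cx': 314.7183518356067, 'cy': 203.2804239527844, 'tool_from_camera': array([[ 1.21492977e-03,  9.59125003e-01,  2.82980127e-01,
         7.23049091e-02],
       [ 9.99999030e-01, -1.35817604e-03,  3.10028853e-04,
        -9.00809006e-04],
       [ 6.81693253e-04,  2.82979476e-01, -9.59125722e-01,
        -1.42316886e-01],
       [ 0.00000000e+00,  0.00000000e+00,  0.00000000e+00,
         1.00000000e+00]])}
```

View pics/a_scene.png

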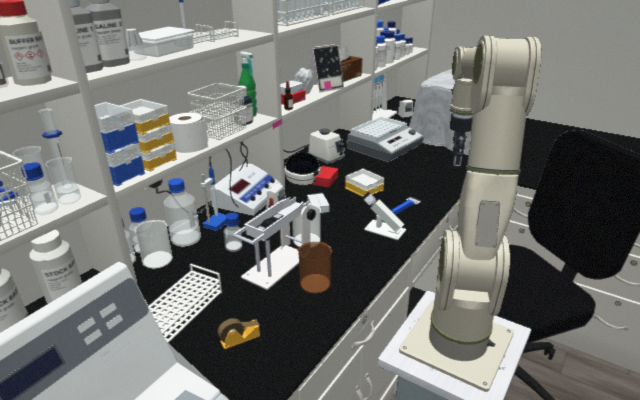

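View pics/a_top.png

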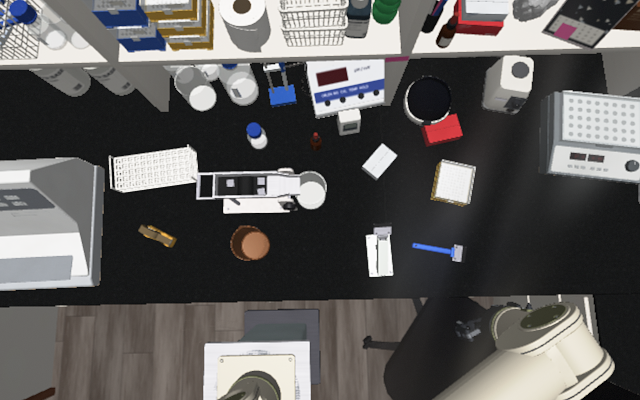

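View pics/a_wrist.png

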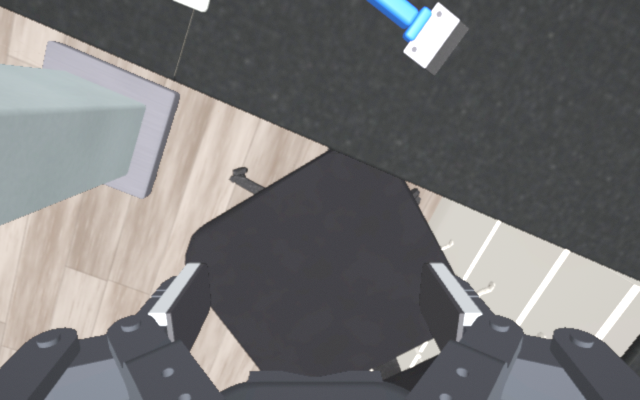

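```bash
cat > h.py <<'E'
import numpy as np, cv2
from workcell import manip
from scipy.spatial.transform import Rotation as R
def tool():
    o=manip.get_obs(); T=np.eye(4); T[:3,:3]=R.from_quat(o['ee_rot']).as_matrix(); T[:3,3]=o['position']; return T
def cam(name,T=None):
    c=manip.calibration(name); K=np.array([[c['fx'],0,c['cx']],[0,c['fy'],c['cy']],[0,0,1]])
    if name=='wrist': V=np.linalg.inv((tool() if T is None else T)@c['tool_from_camera'])
    else: V=np.array(c['view'])
    return K,V
def ray(name,uv,T=None):
    K,V=cam(name,T); d=np.linalg.inv(K)@[uv[0],uv[1],1]; d=np.array([d[0],-d[1],-d[2]])
    Ri=V[:3,:3].T; return -Ri@V[:3,3], Ri@d/np.linalg.norm(d)
def onz(name,uv,z,T=None):
    o,d=ray(name,uv,T); return o+d*(z-o[2])/d[2]
def onplane(name,uv,p,n,T=None):
    o,d=ray(name,uv,T); return o+d*(np.dot(p-o,n)/np.dot(d,n))
def proj(name,p,T=None):
    K,V=cam(name,T); q=V[:3,:3]@p+V[:3,3]; q=np.array([q[0],-q[1],-q[2]]); w=K@q; return w[:2]/w[2]
def tri(rs):
    A=np.zeros((3,3));b=np.zeros(3)
    for o,d in rs:
        P=np.eye(3)-np.outer(d,d);A+=P;b+=P@o
    x=np.linalg.solve(A,b); return x,[float(np.linalg.norm((np.eye(3)-np.outer(d,d))@(x-o))) for o,d in rs]
def shot(name,fn):
    T=tool(); im=manip.camera(name); cv2.imwrite('pics/'+fn+'.png',im); np.save('pics/'+fn+'.npy',T); return im,T
def crop(src,fn,x0,y0,x1,y1,s):
    im=cv2.imread('pics/'+src+'.png')[y0:y1,x0:x1]; cv2.imwrite('pics/'+fn+'.png',cv2.resize(im,None,fx=s,fy=s,interpolation=cv2.INTER_CUBIC))
E
python3 - <<'E'
from h import *
crop('a_top','b1',185,150,345,270,5)
crop('a_top','b2',345,210,475,290,6)
crop('a_scene','b3',230,170,430,300,4)
E
```

```text
(no output)
```

View pics/b1.png

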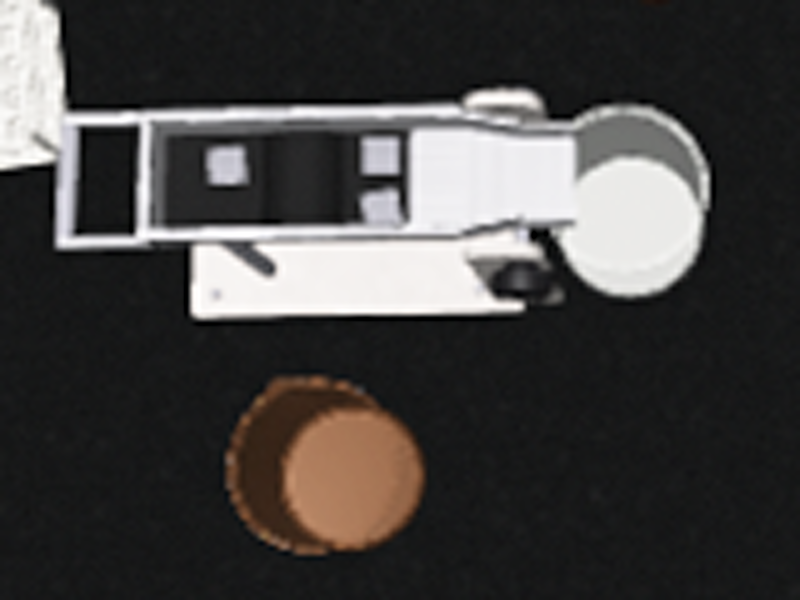

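View pics/b2.png

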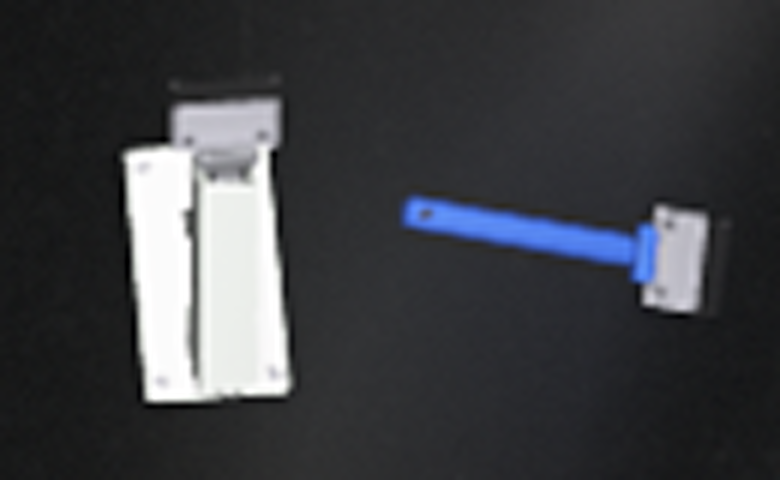

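View pics/b3.png

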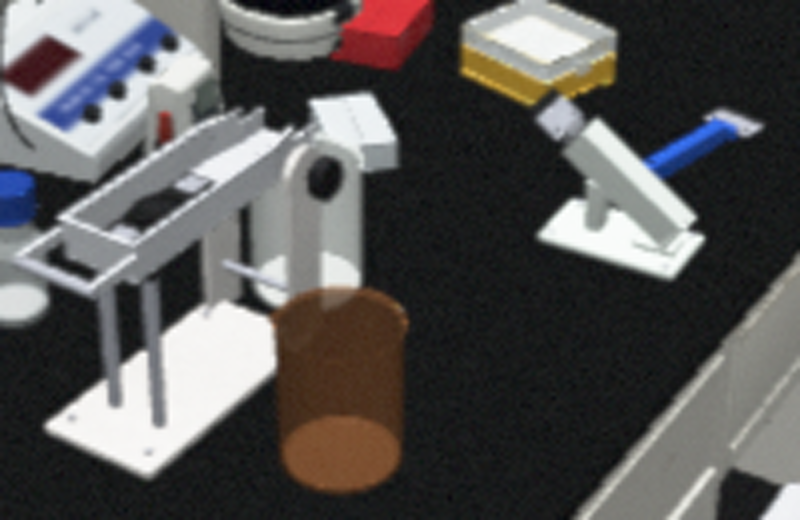

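```bash
python3 - <<'E'
from h import *
np.set_printoptions(precision=4,suppress=True)
a=lambda x,y:(185+x/5,150+y/5)
b=lambda x,y:(345+x/6,210+y/6)
c=lambda x,y:(230+x/4,170+y/4)
print('bar ends top@.179',onz('top',a(66,120),.179),onz('top',a(64,244),.179))
print('bar mid',onz('top',a(65,182),.179))
print('spout lip',onz('top',a(577,130),.161),onz('top',a(576,222),.161))
print('lining back/front',onz('top',a(160,180),.163),onz('top',a(409,178),.163))
for n,p in dict(c1=(228,165),c2=(380,156),c3=(382,207)).items(): print(n,onz('top',a(*p),.166))
print('foot',onz('top',a(190,318),.006))
print('beaker bottom',onz('top',a(632,228),.003))
print('blue',onz('top',b(650,250),.01))
bl={'LT':((172,100),(558,92)),'RT':((282,97),(585,115)),'RB':((278,148),(565,138)),'LB':((175,146),(537,113))}
P={}
for k,(u,v) in bl.items():
    x,e=tri([ray('top',b(*u)),ray('scene',c(*v))]);P[k]=x;print(k,x,e)
print('rest plate',[onz('top',b(*q),.005) for q in ((125,152),(145,402),(290,393))])
E
```

```text
bar ends top@.179 [0.6345 0.1317 0.179 ] [0.5645 0.1307 0.179 ]
bar mid [0.5993 0.1312 0.179 ]
spout lip [ 0.626  -0.1512  0.161 ] [ 0.5734 -0.1499  0.161 ]
lining back/front [0.6026 0.0831 0.163 ] [ 0.6003 -0.0568  0.163 ]
c1 [0.6096 0.0443 0.166 ]
c2 [ 0.6127 -0.041   0.166 ]
c3 [ 0.5835 -0.0422  0.166 ]
foot [0.5466 0.1063 0.006 ]
beaker bottom [ 0.5987 -0.1769  0.003 ]
blue [ 0.4097 -0.6143  0.01  ]
LT [ 0.47   -0.3577  0.143 ] [0.011175088857803044, 0.011175088857803073]
RT [ 0.4742 -0.4191  0.0906] [0.012462936781504093, 0.0124629367815041]
RB [ 0.4678 -0.411   0.0713] [0.006397017916142109, 0.006397017916142223]
LB [ 0.4663 -0.3526  0.1242] [0.006951444597762378, 0.006951444597762535]
rest plate [array([ 0.4669, -0.3459,  0.005 ]), array([ 0.338 , -0.3507,  0.005 ]), array([ 0.3409, -0.4255,  0.005 ])]
```

```bash
cat >> h.py <<'E'
def frame(z,y):
    z=np.array(z,float);z/=np.linalg.norm(z);y=np.array(y,float);y-=z*(y@z);y/=np.linalg.norm(y);return np.stack([np.cross(y,z),y,z],1)
def rel(p,Rt=None,T0=None):
    T=tool() if T0 is None else T0
    t=T[:3,:3].T@(np.array(p)-T[:3,3]); r=np.zeros(3) if Rt is None else R.from_matrix(T[:3,:3].T@Rt).as_rotvec()
    return np.round(t,4),np.round(r,3)
E
python3 - <<'E'
from h import *
D=frame([0,0,-1],[0,-1,0])
print(rel([.245,-.575,.31],D)); print(rel([.599,.131,.31],D)); print(rel([.599,.131,.28],D))
E
```

```text
(array([ 0.    ,  0.0002, -0.0793]), array([-0.001,  0.   ,  0.403]))
(array([ 0.6024, -0.5105, -0.0788]), array([-0.001,  0.   ,  0.403]))
(array([ 0.6024, -0.5105, -0.0488]), array([-0.001,  0.   ,  0.403]))
```

```bash
python3 -m handwheel '[[[0,0,-0.06,0,0,0.1,0.03],[0.03,-0.025,-0.08,0,0,0.25,0.03],[0.075,-0.065,-0.08,0,0,0.403,0.03],[0.12,-0.102,-0.08,0,0,0.403,0.03],[0.165,-0.14,-0.08,0,0,0.403,0.03],[0.21,-0.178,-0.08,0,0,0.403,0.03],[0.21,-0.178,-0.08,0,0,0.403,0.03]]]' 60
python3 -c "
from h import *
shot('wrist','c_w');crop('c_w','c_w2',0,0,640,400,1)"
```

```text
clock: 1.02
position: [0.3709, -0.3247, 0.3117]
ee_rot: [1.0, 0.004, 0.0, -0.0]
ft_force: [0.1, -1.6, 0.3]
grip_width: 0.35
```

View pics/c_w.png

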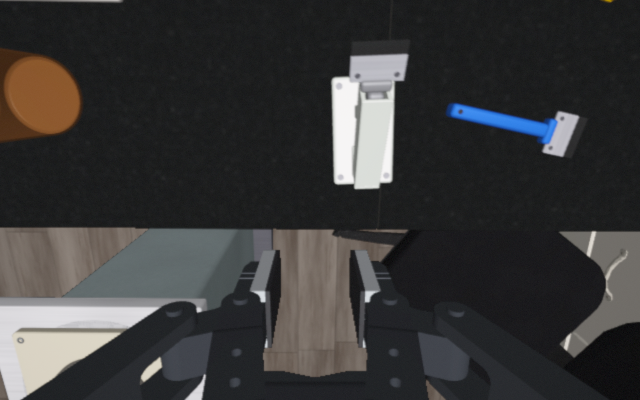

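```bash
python3 - <<'E'
from h import *
crop('c_w','c_w3',325,30,425,200,3.4)
T=np.load('pics/c_w.npy')
f=lambda uv,h:np.round(onz('wrist',uv,h,T),4)
# blade/handle pts triangulated with top
b=lambda x,y:(345+x/6,210+y/6)
for n,u,w in (('edgeL',(170,83),(353,42)),('edgeR',(281,79),(409,40)),('L bot',(174,147),(350,79)),('R bot',(280,150),(404,80))):
    x,e=tri([ray('top',b(*u)),ray('wrist',w,T)]);print(n,np.round(x,4),np.round(e,4))
print(f((335,183),.005),f((393,180),.005),f((333,78),.005))
D=frame([0,0,-1],[0,-1,0])
print(rel([.599,.131,.29],D))
E
```

```text
edgeL [ 0.4917 -0.3571  0.1061] [0.0003 0.0003]
edgeR [ 0.498  -0.4172  0.0673] [0.0015 0.0015]
L bot [ 0.4574 -0.3508  0.1564] [0.0002 0.0002]
R bot [ 0.4627 -0.4192  0.0469] [0.0003 0.0003]
[ 0.3381 -0.35    0.005 ] [ 0.3427 -0.4245  0.005 ] [ 0.466  -0.3444  0.005 ]
(array([ 0.2314, -0.4575,  0.0213]), array([ 0.   , -0.   ,  0.004]))
```

View pics/c_w3.png

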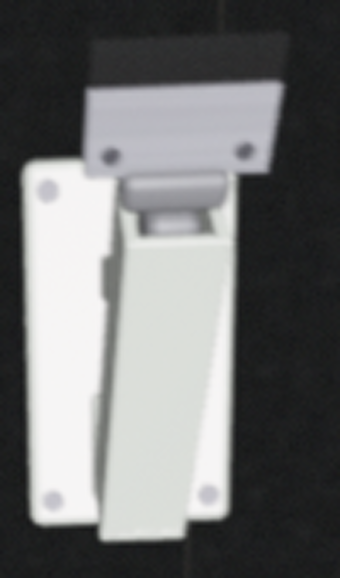

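```bash
python3 -m handwheel '[[[0.026,-0.052,0,0,0,0,0.03],[0.052,-0.103,0,0,0,0,0.03],[0.078,-0.155,0,0,0,0,0.03],[0.104,-0.206,0,0,0,0,0.03],[0.13,-0.258,0,0,0,0,0.03],[0.155,-0.31,0,0,0,0,0.03],[0.17,-0.34,0,0,0,0.004,0.03],[0.17,-0.34,0,0,0,0.004,0.03]]]'
python3 -c "
from h import *
shot('wrist','d_w')"
```

```text
clock: 2.08
position: [0.5391, 0.0123, 0.3107]
ee_rot: [1.0, -0.001, -0.0, -0.001]
ft_force: [0.2, -1.0, 0.3]
grip_width: 0.35
```

View pics/d_w.png

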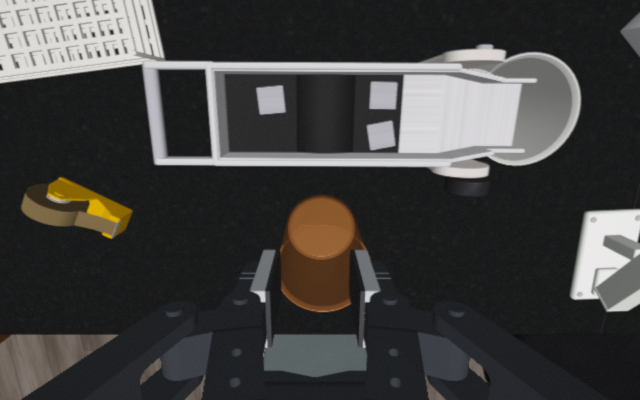

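```bash
python3 - <<'E'
from h import *
T=np.load('pics/d_w.npy')
f=lambda uv,h:np.round(onz('wrist',uv,h,T),4)
print('bar',f((150,64),.179),f((158,161),.179))
print('end wall top',f((210,67),.191),f((214,162),.191))
print('lip',f((522,84),.161),f((516,149),.161))
print('lining front',f((402,77),.163),f((399,153),.163),'back',f((224,75),.163),f((227,154),.163))
for n,p in dict(c1=(271,100),c2=(383,95),c3=(381,135)).items(): print(n,f(p,.166))
print('beaker rim',f((578,105),.125),f((520,165),.125), f((535,53),.125))
print('swell', f((300,115),.165),f((355,115),.165))
print('rack',f((150,3),.05),f((162,60),.05),f((135,55),.05))
print(rel([.599,.131,.163],frame([0,0,-1],[0,-1,0])))
E
```

```text
bar [0.6343 0.1317 0.179 ] [0.5642 0.1348 0.179 ]
end wall top [0.6314 0.0855 0.191 ] [0.5655 0.088  0.191 ]
lip [ 0.6212 -0.1473  0.161 ] [ 0.5709 -0.1507  0.161 ]
lining front [ 0.6263 -0.0535  0.163 ] [ 0.5679 -0.055   0.163 ] back [0.6278 0.083  0.163 ] [0.5671 0.0849 0.163 ]
c1 [0.6094 0.0472 0.166 ]
c2 [ 0.613  -0.0391  0.166 ]
c3 [ 0.5827 -0.0391  0.166 ]
beaker rim [ 0.6047 -0.2195  0.125 ] [ 0.5511 -0.1769  0.125 ] [ 0.6475 -0.174   0.125 ]
swell [0.5981 0.025  0.165 ] [ 0.5981 -0.0181  0.165 ]
rack [0.7029 0.18   0.05  ] [0.6492 0.1745 0.05  ] [0.6541 0.2022 0.05  ]
(array([ 0.0599, -0.1209,  0.1477]), array([-0.   ,  0.001, -0.004]))
```

```bash
python3 -m handwheel '[[[0.03,-0.06,0,0,0,0,0.03],[0.06,-0.12,0,0,0,0,0.03],[0.06,-0.12,0.06,0,0,0,0.03],[0.06,-0.12,0.11,0,0,0,0.03],[0.06,-0.12,0.13,0,0,0,0.03],[0.06,-0.12,0.148,0,0,0,0.03],[0.06,-0.12,0.148,0,0,0,0.03]]]'
python3 -c "
from h import *
shot('wrist','e_w');shot('scene','e_s');crop('e_s','e_s2',200,150,400,300,4)"
```

```text
clock: 3.0
position: [0.5992, 0.1299, 0.1634]
ee_rot: [1.0, -0.003, -0.0, 0.0]
ft_force: [0.1, 0.4, 0.7]
grip_width: 0.35
```

View pics/e_w.png

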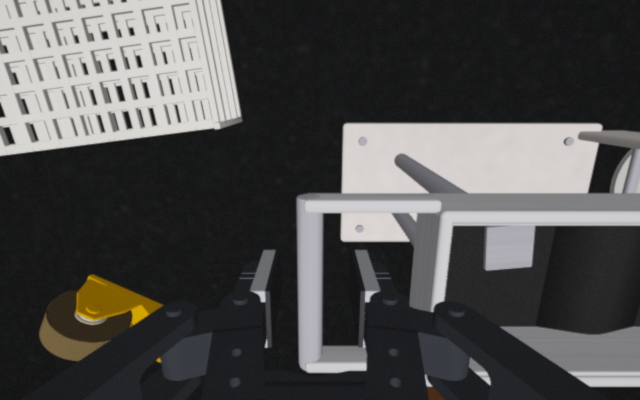

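View pics/e_s2.png

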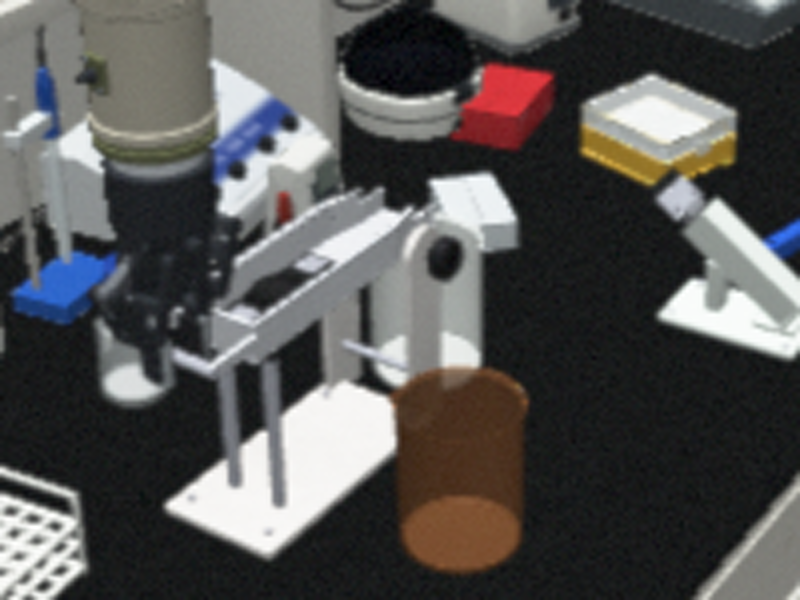

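```bash
python3 -m handwheel '[[[0,0,0,0,0,0,0.0],[0,0,0,0,0,0,0.0],[0,0,0,0,0,0,0.0],[0,0,0,0,0,0,0.0]]]' 40
python3 - <<'E'
import numpy as np
a=np.arctan2(24,249);r=np.hypot(24,249)
for t in np.arange(0,.67,.075): print(round(t,3),np.round([r*np.cos(a+t)-249,r*np.sin(a+t)-24],1))
E
```

```text
clock: 3.6
position: [0.5997, 0.1318, 0.1648]
ee_rot: [1.0, -0.002, 0.001, -0.001]
ft_force: [0.6, 2.9, 7.2]
grip_width: 0.102
0.0 [0. 0.]
0.075 [-2.5 18.6]
0.15 [-6.4 36.9]
0.225 [-11.6  54.9]
0.3 [-18.2  72.5]
0.375 [-26.1  89.5]
0.45 [-35.2 105.9]
0.525 [-45.6 121.6]
0.6 [-57.  136.4]
```

```bash
python3 -m handwheel '[[[0,0.0012,-0.0093,0,0,0,0],[0,0.0025,-0.0186,0,0,0,0],[0,0.0045,-0.028,0,0,0,0],[0,0.0064,-0.0369,0,0,0,0],[0,0.009,-0.046,0,0,0,0],[0,0.0116,-0.0549,0,0,0,0],[0,0.0149,-0.0637,0,0,0,0],[0,0.0182,-0.0725,0,0,0,0]]]'
python3 -c "
from h import *
shot('scene','f_s');crop('f_s','f_s2',200,150,400,300,4)"
```

```text
clock: 4.6
position: [0.5994, 0.1149, 0.2353]
ee_rot: [1.0, -0.001, 0.001, -0.002]
ft_force: [8.6, 10.6, -10.2]
grip_width: 0.099
```

View pics/f_s2.png

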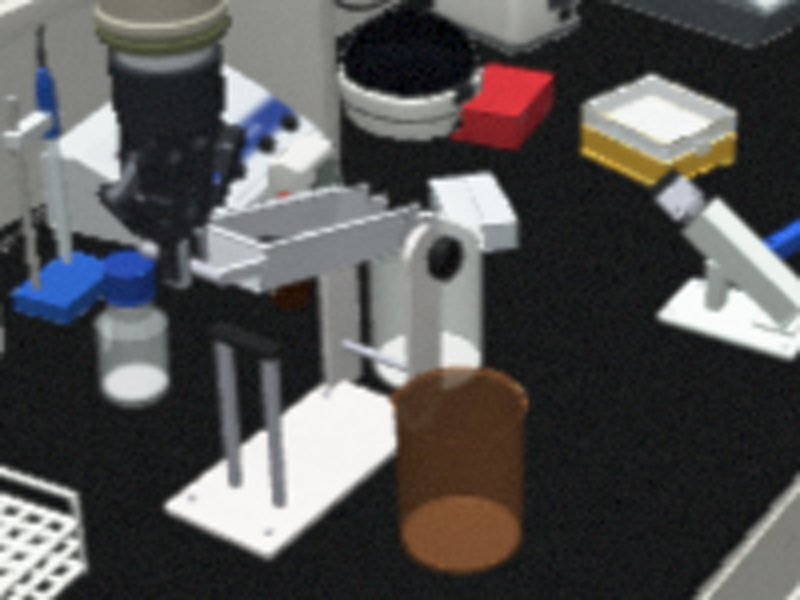

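```bash
python3 -m handwheel '[[[0,0.0039,-0.0087,0,0,0,0],[0,0.0079,-0.017,0,0,0,0],[0,0.0124,-0.0252,0,0,0,0],[0,0.017,-0.0334,0,0,0,0],[0,0.0222,-0.0412,0,0,0,0],[0,0.0274,-0.0491,0,0,0,0],[0,0.0331,-0.0565,0,0,0,0]]]'
```

```text
clock: 5.52
position: [0.5993, 0.0836, 0.2925]
ee_rot: [1.0, 0.0, 0.001, -0.003]
ft_force: [8.7, 13.2, -7.3]
grip_width: 0.1
```

```bash
python3 -m handwheel '[[[0,0.0029,-0.0037,0,0,0,0],[0,0.0058,-0.0074,0,0,0,0],[0,0.0075,-0.0094,0,0,0,0]]]'
python3 -m handwheel '[[[0,0.0015,-0.002,0,0,0,0],[0,0.003,-0.004,0,0,0,0],[0,0.003,-0.004,0,0,0,0]]]'
python3 -c "
from h import *
shot('scene','g_s');crop('g_s','g_s2',200,150,400,300,4)"
```

```text
clock: 5.9
position: [0.5992, 0.0763, 0.302]
ee_rot: [1.0, 0.0, 0.001, -0.003]
ft_force: [7.1, 14.0, -5.3]
grip_width: 0.1
clock: 6.28
position: [0.5991, 0.0746, 0.3043]
ee_rot: [1.0, 0.001, 0.0, -0.004]
ft_force: [12.2, 19.2, -15.3]
grip_width: 0.098
```

View pics/g_s2.png

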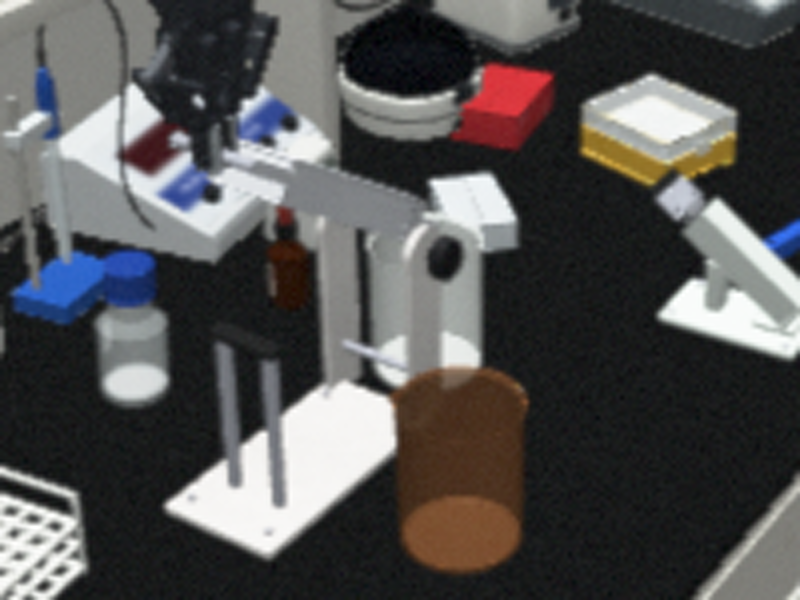

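```bash
python3 -m handwheel '[[[0,-0.0005,0.0015,0,0,0,0],[0,-0.001,0.002,0,0,0,0.01],[0,-0.001,0.002,0,0,0,0.02],[0,-0.001,0.002,0,0,0,0.03],[0,-0.001,0.002,0,0,0,0.03]]]'
python3 -m handwheel '[[[0,0,-0.02,0,0,0,0.03],[0,0,-0.05,0,0,0,0.03],[0,0,-0.09,0,0,0,0.03],[0,0,-0.11,0,0,0,0.03]]]'
python3 -c "
from h import *
shot('scene','h_s');crop('h_s','h_s2',200,150,400,300,4);shot('wrist','h_w')"
```

```text
clock: 6.95
position: [0.5987, 0.0694, 0.3037]
ee_rot: [1.0, -0.003, -0.0, 0.0]
ft_force: [0.0, -0.1, 0.5]
grip_width: 0.349
clock: 7.45
position: [0.5989, 0.0698, 0.416]
ee_rot: [1.0, -0.002, 0.001, -0.0]
ft_force: [-0.3, -0.1, -0.0]
grip_width: 0.358
```

View pics/h_s2.png

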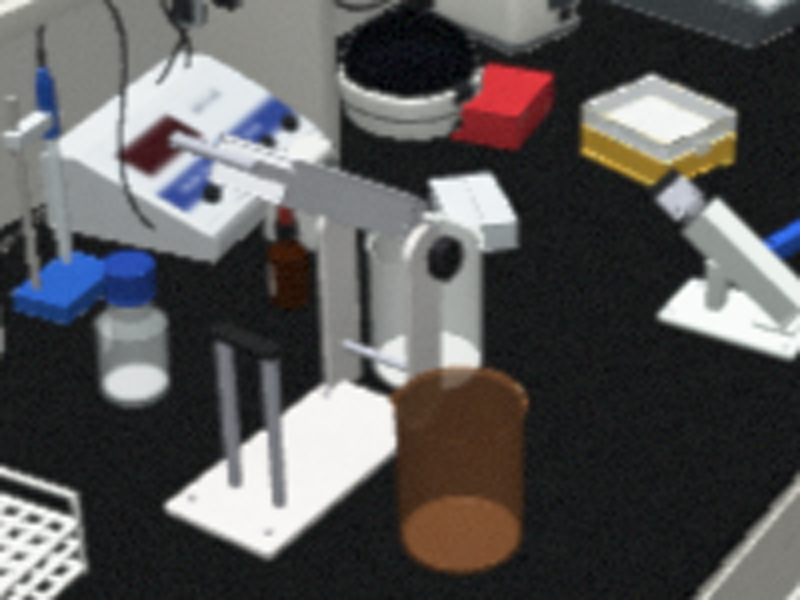

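View pics/h_w.png

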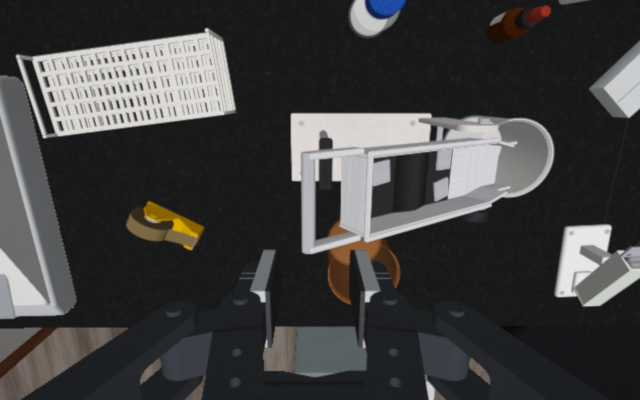

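```bash
python3 - <<'E'
from h import *
T=np.load('pics/h_w.npy')
for t in (.57,.6):
  c,s=np.cos(t),np.sin(t)
  for sx in(-.035,.035):
    p=np.array([.599+sx,-.117+.249*c-.024*s,.155+.249*s+.024*c]);print(t,proj('wrist',p,T),proj('scene',p))
E
```

```text
0.57 [303.40822758 245.86788183] [261.42748767 193.27041979]
0.57 [302.1555895 153.6636395] [241.99610555 186.76642517]
0.6 [309.52308054 248.93668876] [262.40179094 190.70409779]
0.6 [308.72803142 154.87070486] [242.95414674 184.26549178]
```

```bash
python3 -m handwheel '[[[-0.02,0.058,0,0,0,0,0.07],[-0.04,0.115,0,0,0,0,0.07],[-0.06,0.172,0.01,0,0,0,0.07],[-0.08,0.229,0.03,0,0,0,0.07],[-0.1,0.286,0.05,0,0,0,0.07],[-0.12,0.343,0.07,0,0,0,0.07],[-0.14,0.4,0.09,0,0,0,0.07],[-0.16,0.455,0.11,0,0,0,0.07]]]'
python3 -m handwheel '[[[-0.02,0.005,0.0,0,0,0,0.07],[-0.02,0.005,0.0,0,0,0,0.07]]]'
python3 -c "
from h import *
shot('wrist','i_w')"
```

```text
clock: 8.55
position: [0.4365, -0.3826, 0.3032]
ee_rot: [1.0, -0.002, -0.0, -0.0]
ft_force: [1.9, 0.0, 0.9]
grip_width: 0.82
clock: 8.8
position: [0.4165, -0.3864, 0.3042]
ee_rot: [1.0, -0.003, -0.001, -0.0]
ft_force: [-0.1, -0.3, 0.0]
grip_width: 0.818
```

View pics/i_w.png

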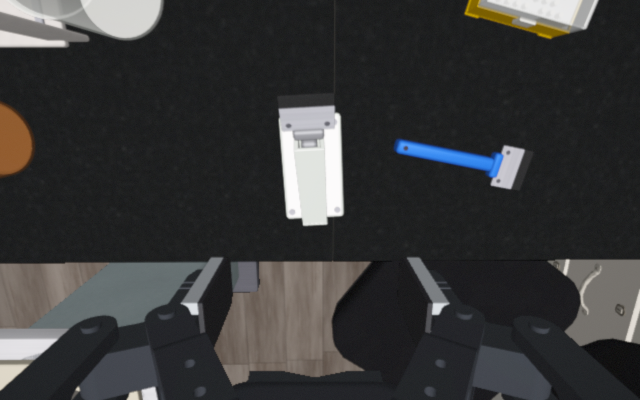

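```bash
python3 -c "
from h import *
crop('i_w','i_w2',265,80,355,235,3.8)"
```

```text
(no output)
```

View pics/i_w2.png

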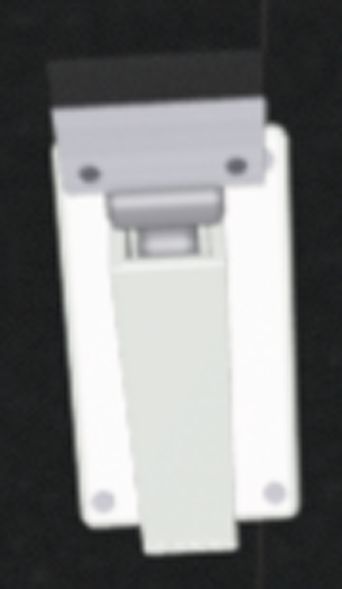

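```bash
python3 - <<'E'
from h import *
T=np.load('pics/i_w.npy');K,V=cam('wrist',T)
g=lambda x,y:np.array([265+x/3.8,80+y/3.8])
rows={'edge':((47,63),(265,52)),'bt':((53,110),(265,97)),'bb':((62,196),(266,184))}
for n,(l,r) in rows.items():
    l,r=g(*l),g(*r); w=np.linalg.norm(l-r); m=(l+r)/2
    o,d=ray('wrist',m,T); zc=(V[:3,:3]@d)[2]; dep=356.86*.05/w
    P=o+d*dep/-zc; ol,dl=ray('wrist',l,T);orr,dr=ray('wrist',r,T)
    L=ol+dl*dep/-(V[:3,:3]@dl)[2];Rr=orr+dr*dep/-(V[:3,:3]@dr)[2]
    print(n,np.round(P,4),'yaw',np.round((Rr-L),4))
f=lambda uv,h:np.round(onz('wrist',g(*uv),h,T),4)
# foot plate
print('plate',f((85,525),.005),f((298,515),.005),f((52,135),.005),f((285,127),.005))
print('sleeve low end top',f((145,552),.03),f((237,549),.03))
print('cam',ray('wrist',(300,100),T)[0])
E
```

```text
edge [ 0.4906 -0.3781  0.1219] yaw [ 0.0021 -0.0499 -0.0008]
bt [ 0.4802 -0.3785  0.116 ] yaw [ 0.0026 -0.0499 -0.0009]
bb [ 0.4596 -0.3793  0.109 ] yaw [ 0.0025 -0.0499 -0.0009]
plate [ 0.3376 -0.3489  0.005 ] [ 0.3408 -0.422   0.005 ] [ 0.468 -0.342  0.005] [ 0.47   -0.4157  0.005 ]
sleeve low end top [ 0.3367 -0.3703  0.03  ] [ 0.3376 -0.4003  0.03  ]
cam [ 0.48855038 -0.38593566  0.44645605]
```

```bash
python3 - <<'E'
from h import *
T=np.load('pics/i_w.npy');T2=np.load('pics/c_w.npy')
g=lambda x,y:np.array([265+x/3.8,80+y/3.8]); g2=lambda x,y:np.array([325+x/3.4,30+y/3.4]); b=lambda x,y:(345+x/6,210+y/6)
for n,p,q,t in (('eL',(47,63),(93,38),(170,83)),('eR',(265,52),(288,35),(281,79)),('tL',(53,110),(87,88),(172,100)),('tR',(265,97),(284,82),(282,97)),('bL',(62,196),(84,172),(174,147)),('bR',(266,184),(270,172),(280,150))):
    x,e=tri([ray('wrist',g(*p),T),ray('wrist',g2(*q),T2)]);
    x3,e3=tri([ray('wrist',g(*p),T),ray('wrist',g2(*q),T2),ray('top',b(*t))]);print(n,np.round(x,4),np.round(e,4),np.round(x3,4),np.round(e3,4))
E
```

```text
eL [ 0.4892 -0.3539  0.1286] [0.0003 0.0003] [ 0.4892 -0.354   0.1295] [0.0003 0.0005 0.0003]
eR [ 0.4912 -0.4032  0.123 ] [0.0005 0.0005] [ 0.4908 -0.4041  0.1269] [0.0016 0.0016 0.0028]
tL [ 0.4788 -0.3539  0.1183] [0.0003 0.0003] [ 0.4795 -0.3543  0.1269] [0.0004 0.0021 0.0023]
tR [ 0.4809 -0.4037  0.1197] [0.0008 0.0008] [ 0.4811 -0.4043  0.1259] [0.0015 0.0021 0.003 ]
bL [ 0.4585 -0.3546  0.1115] [0.0001 0.0001] [ 0.4591 -0.355   0.1196] [0.0003 0.0016 0.0013]
bR [ 0.4599 -0.405   0.1063] [0.001 0.001] [ 0.4594 -0.4061  0.1064] [0.0022 0.0006 0.0025]
```

```bash
python3 - <<'E'
from h import *
print(np.round(manip.get_obs()['joint_pos'],3))
psi=.046;u=np.array([np.cos(psi),np.sin(psi),0]);v=np.array([-u[1],u[0],0]);Z=np.array([0,0,1.])
c,s=np.cos(.611),np.sin(.611)
ax=u*c+Z*s; tz=u*s-Z*c
Rt=frame(tz,-v)
B=np.array([.4697,-.379,.111])+ax*.001
g=B+tz*.009
pre=B-tz*.08
print(rel(pre,Rt),rel(g,Rt)); print(R.from_matrix(Rt).as_quat(),g,pre)
E
```

```text
[ 0.939  0.197 -0.321  1.484  0.062  1.471 -0.958]
(array([ 0.0066, -0.0042,  0.1277]), array([ 0.015,  0.611, -0.049])) (array([ 0.0576, -0.0067,  0.2006]), array([ 0.015,  0.611, -0.049]))
[ 0.95344445  0.02193309  0.30069051 -0.0069171 ] [ 0.47567593 -0.37872491  0.10420201] [ 0.42467181 -0.38107276  0.17709967]
```

```bash
python3 -m handwheel '[[[0.002,-0.001,0.03,0.004,0.15,-0.012,0.07],[0.003,-0.002,0.06,0.008,0.3,-0.025,0.07],[0.005,-0.003,0.095,0.012,0.46,-0.037,0.07],[0.007,-0.004,0.128,0.015,0.611,-0.049,0.07],[0.007,-0.004,0.128,0.015,0.611,-0.049,0.07]]]' 80
python3 -c "
from h import *
shot('wrist','j_w')"
```

```text
clock: 9.48
position: [0.4236, -0.3798, 0.1742]
ee_rot: [0.954, 0.021, 0.299, -0.009]
ft_force: [0.4, 0.2, 1.5]
grip_width: 0.821
```

View pics/j_w.png

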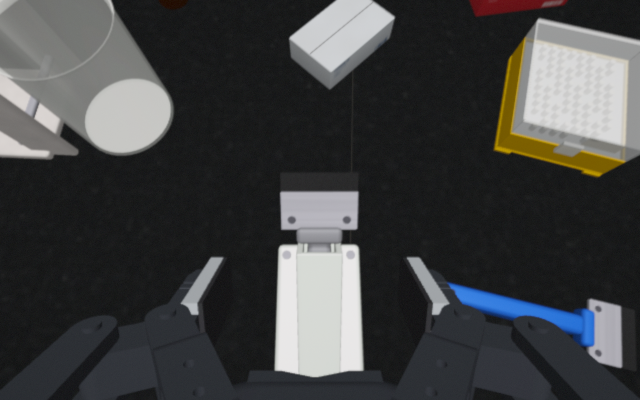

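```bash
python3 - <<'E'
from h import *
C=manip.calibration('wrist')['tool_from_camera'];K,_=cam('wrist')
for n,l,r,v in (('edge',281,358,173.5),('bt',280.5,358.5,192),('bb',281,358,229.5)):
    dep=K[0,0]*.05/(r-l); q=np.array([((l+r)/2-K[0,2])/K[0,0]*dep,-(v-K[1,2])/K[0,0]*dep,-dep,1]);print(n,np.round(C@q,4),dep)
    # with assumed plane z=.08 in tool
    o=C[:3,3];d=C[:3,:3]@np.array([((l+r)/2-K[0,2])/K[0,0],-(v-K[1,2])/K[0,0],-1])
    for z in(.075,.08,.085):print(z,np.round(o+d*(z-o[2])/d[2],4))
E
```

```text
edge [0.0247 0.0019 0.0854 1.    ] 0.2317282417735911
0.075 [0.0269 0.0018 0.075 ]
0.08 [0.0258 0.0018 0.08  ]
0.085 [0.0248 0.0019 0.085 ]
bt [0.0139 0.0019 0.0791 1.    ] 0.22875736687905787
0.075 [0.015  0.0018 0.075 ]
0.08 [0.0137 0.0019 0.08  ]
0.085 [0.0124 0.0019 0.085 ]
bb [-0.0102  0.0019  0.0751  1.    ] 0.2317282417735911
0.075 [-0.0101  0.0019  0.075 ]
0.08 [-0.012  0.002  0.08 ]
0.085 [-0.0139  0.0021  0.085 ]
```

```bash
python3 -m handwheel '[[[0.001,0.002,0.03,0,0,0,0.07],[0.001,0.002,0.06,0,0,0,0.07],[0.001,0.002,0.08,0,0,0,0.07],[0.001,0.002,0.09,0,0,0,0.07],[0.001,0.002,0.09,0,0,0,0.07]]]'
python3 -c "
from h import *
shot('wrist','k_w');shot('scene','k_s');crop('k_s','k_s2',320,150,460,250,5.5)"
```

```text
clock: 10.15
position: [0.4792, -0.381, 0.1049]
ee_rot: [0.953, 0.023, 0.301, -0.007]
ft_force: [-0.0, -0.5, 0.0]
grip_width: 0.819
```

View pics/k_w.png

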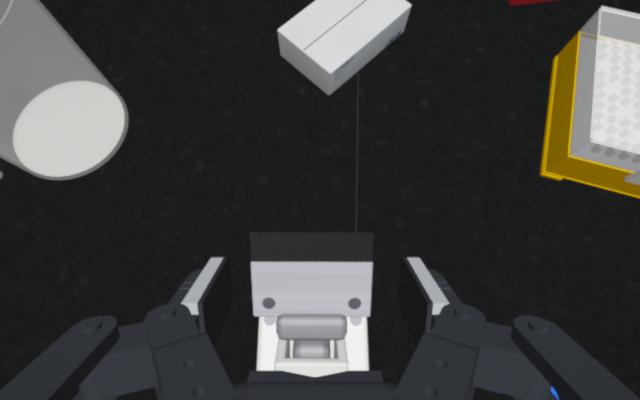

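View pics/k_s2.png

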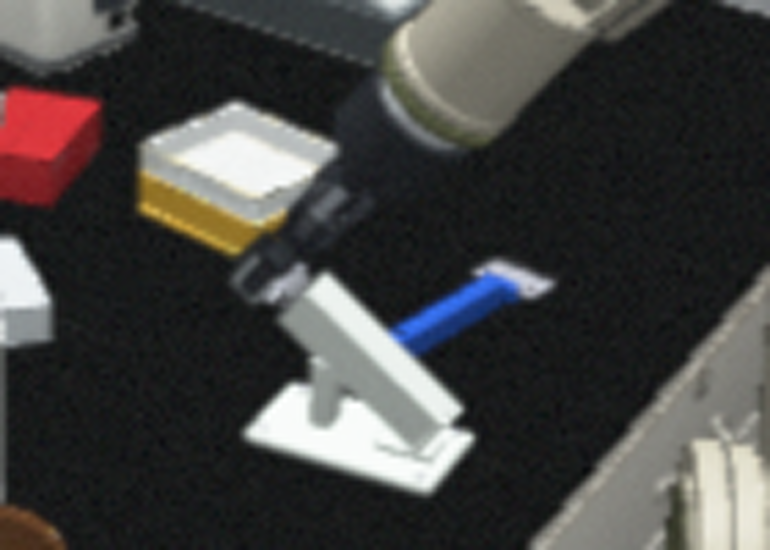

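```bash
python3 - <<'E'
from h import *
C=manip.calibration('wrist')['tool_from_camera'];K,_=cam('wrist')
for n,l,r,v in (('edge',250,373.5,233),('bt',250.5,373,263),('bb',253.5,371.5,316)):
    for z in (-.012,-.008,-.004,0):
      o=C[:3,3];P=[o+d*(z-o[2])/d[2] for d in (C[:3,:3]@np.array([(x-K[0,2])/K[0,0],-(v-K[1,2])/K[0,0],-1]) for x in (l,r))]
      print(n,z,np.round((P[0]+P[1])/2,4),np.round(P[1][1]-P[0][1],4))
E
```

```text
edge -0.012 [ 0.0212 -0.0023 -0.012 ] 0.0482
edge -0.008 [ 0.0197 -0.0023 -0.008 ] 0.0497
edge -0.004 [ 0.0181 -0.0023 -0.004 ] 0.0512
edge 0 [ 0.0166 -0.0024  0.    ] 0.0527
bt -0.012 [ 0.0084 -0.0023 -0.012 ] 0.0491
bt -0.008 [ 0.0064 -0.0023 -0.008 ] 0.0506
bt -0.004 [ 0.0045 -0.0024 -0.004 ] 0.0521
bt 0 [ 0.0025 -0.0024  0.    ] 0.0536
bb -0.012 [-0.0161 -0.002  -0.012 ] 0.0496
bb -0.008 [-0.0187 -0.002  -0.008 ] 0.0511
bb -0.004 [-0.0214 -0.0021 -0.004 ] 0.0526
bb 0 [-0.0241 -0.0021  0.    ] 0.0541
```

```bash
python3 -m handwheel '[[[-0.004,-0.002,0,0,0,0,0.06],[-0.004,-0.002,0,0,0,0,0.04],[-0.004,-0.002,0,0,0,0,0.04],[-0.004,-0.002,0,0,0,0,0.04],[-0.004,-0.002,0,0,0,0,0.04]]]' 80
python3 -c "
from h import *
shot('wrist','l_w')"
```

```text
clock: 10.88
position: [0.4737, -0.3799, 0.1019]
ee_rot: [0.953, 0.022, 0.301, -0.007]
ft_force: [-5.7, 2.7, 5.3]
grip_width: 0.551
```

View pics/l_w.png

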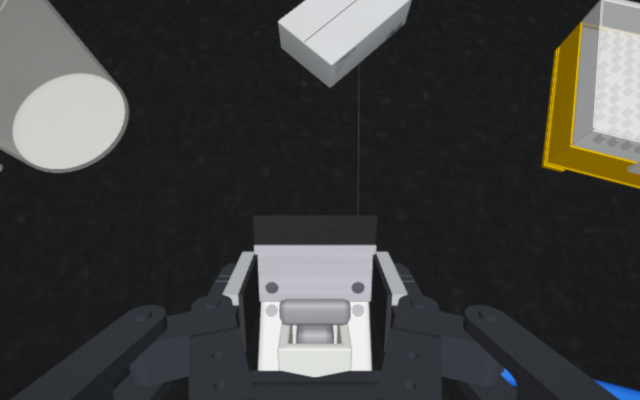

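```bash
python3 -m handwheel '[[[0.01,0,0,0,0,0,0.04],[0.025,0,0,0,0,0,0.04],[0.04,0,0,0,0,0,0.04]]]'
python3 -m handwheel '[[[0.02,0,0,0,0,0,0.04],[0.04,0,0,0,0,0,0.04],[0.06,0,0,0,0,0,0.04],[0.08,0,0,0,0,0,0.04],[0.1,0,0,0,0,0,0.04]]]'
python3 -c "
from h import *
shot('wrist','m_w')
shot('scene','m_s');crop('m_s','m_s2',300,120,460,240,5)"
```

```text
clock: 11.3
position: [0.5064, -0.3785, 0.1244]
ee_rot: [0.954, 0.022, 0.3, -0.007]
ft_force: [-2.3, -0.1, 0.1]
grip_width: 0.549
clock: 11.92
position: [0.5888, -0.3742, 0.1819]
ee_rot: [0.954, 0.022, 0.3, -0.007]
ft_force: [-0.6, -0.2, -0.7]
grip_width: 0.548
```

View pics/m_w.png

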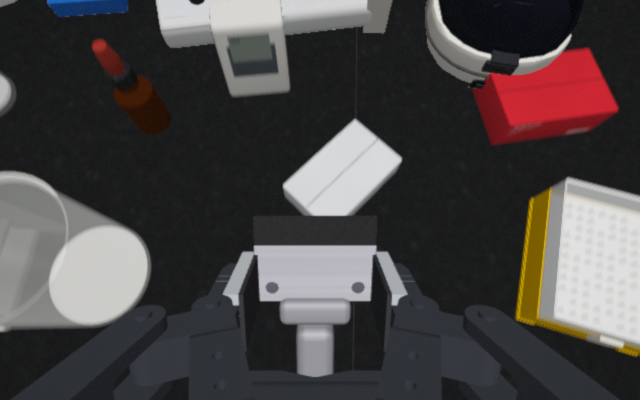

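View pics/m_s2.png

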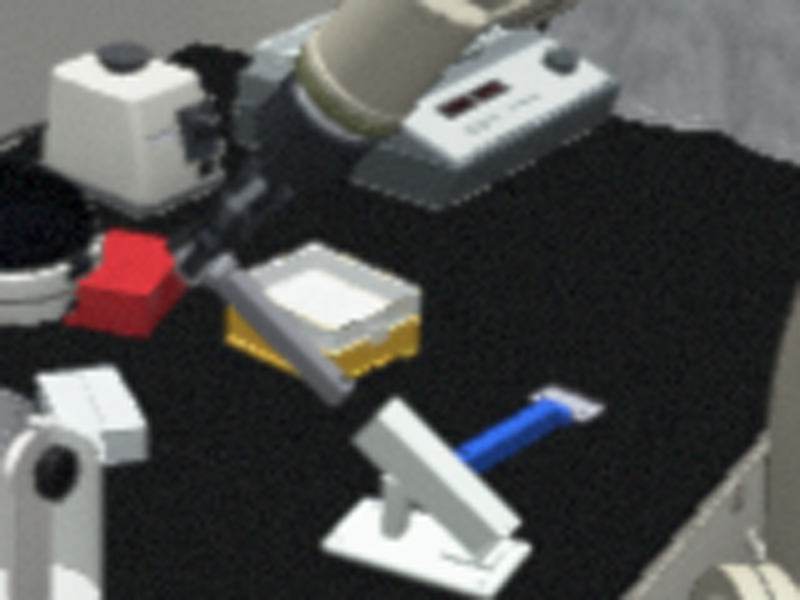

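```bash
python3 - <<'E'
from h import *
D=frame([0,0,-1],[0,-1,0])
for p in ([.56,-.33,.20],[.54,-.28,.15],[.54,-.28,.05],[.54,-.28,.015],[.54,-.28,.004]): print(p,rel(p,D))
T=np.load('pics/m_w.npy')
print('carton',[np.round(onz('wrist',q,.03,T),3) for q in ((284,187),(355,120),(402,160))])
E
```

```text
[0.56, -0.33, 0.2] (array([-0.0135, -0.045 , -0.03  ]), array([-0.013, -0.613,  0.047]))
[0.54, -0.28, 0.15] (array([-0.0566, -0.096 ,  0.0007]), array([-0.013, -0.613,  0.047]))
[0.54, -0.28, 0.05] (array([-0.1142, -0.0961,  0.0825]), array([-0.013, -0.613,  0.047]))
[0.54, -0.28, 0.015] (array([-0.1343, -0.0962,  0.1111]), array([-0.013, -0.613,  0.047]))
[0.54, -0.28, 0.004] (array([-0.1406, -0.0962,  0.1201]), array([-0.013, -0.613,  0.047]))
carton [array([ 0.684, -0.34 ,  0.03 ]), array([ 0.759, -0.405,  0.03 ]), array([ 0.717, -0.45 ,  0.03 ])]
```

```bash
python3 -m handwheel '[[[-0.003,-0.011,-0.0075,-0.003,-0.153,0.012,0.04],[-0.007,-0.022,-0.015,-0.006,-0.306,0.024,0.04],[-0.01,-0.034,-0.022,-0.01,-0.46,0.036,0.04],[-0.0135,-0.045,-0.03,-0.013,-0.613,0.047,0.04],[-0.0566,-0.096,0.0007,-0.013,-0.613,0.047,0.04],[-0.085,-0.096,0.041,-0.013,-0.613,0.047,0.04],[-0.1142,-0.0961,0.0825,-0.013,-0.613,0.047,0.04],[-0.1142,-0.0961,0.0825,-0.013,-0.613,0.047,0.04]]]'
python3 -c "
from h import *
shot('wrist','n_w')
shot('scene','n_s');crop('n_s','n_s2',280,120,440,260,5)"
```

```text
clock: 13.02
position: [0.5345, -0.2793, 0.0447]
ee_rot: [1.0, -0.001, -0.005, -0.003]
ft_force: [-0.4, -0.1, 0.4]
grip_width: 0.549
```

View pics/n_s2.png

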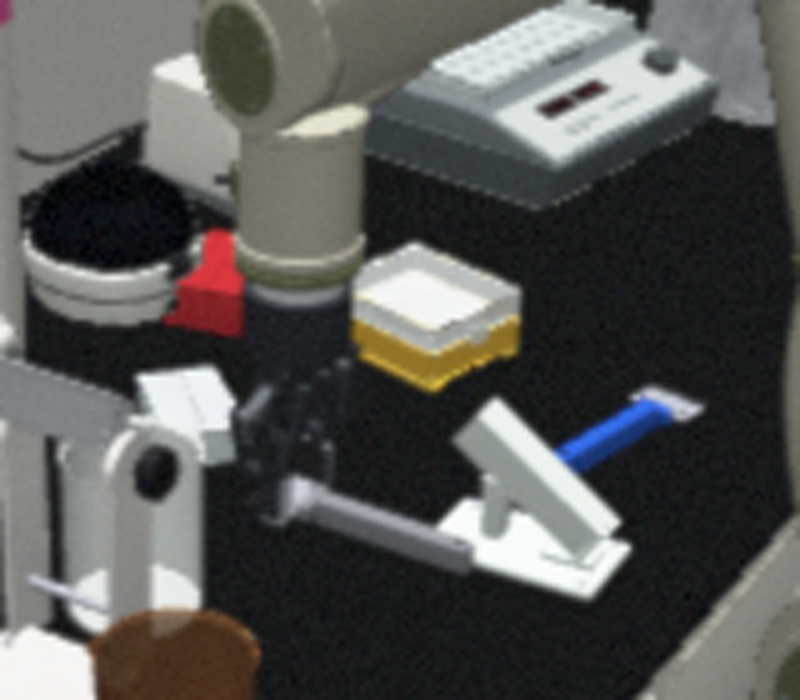

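View pics/n_w.png

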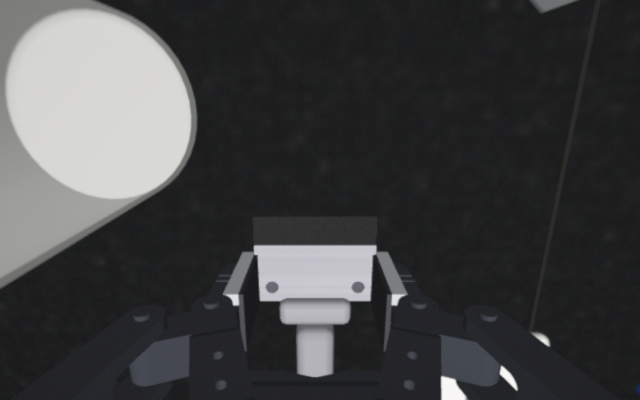

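```bash
python3 -m handwheel '[[[0,0,0.015,0,0,0,0.04],[0,0,0.028,0,0,0,0.04],[0,0,0.034,0,0,0,0.04]]]'
python3 -m handwheel '[[[0,0,0.003,0,0,0,0.04],[0,0,0.003,0,0,0,0.04]]]'
```

```text
clock: 13.5
position: [0.5378, -0.2803, 0.0139]
ee_rot: [1.0, -0.001, -0.001, -0.001]
ft_force: [0.3, 0.4, -1.4]
grip_width: 0.548
clock: 13.75
position: [0.5382, -0.2804, 0.0117]
ee_rot: [1.0, -0.001, -0.001, -0.001]
ft_force: [0.2, -0.1, -1.5]
grip_width: 0.548
```

```bash
python3 -m handwheel '[[[0,0,0.003,0,0,0,0.04],[0,0,0.004,0,0,0,0.04]]]'
python3 -m handwheel '[[[0,0,0.002,0,0,0,0.04],[0,0,0.002,0,0,0,0.04]]]'
```

```text
clock: 14.0
position: [0.5381, -0.2804, 0.0077]
ee_rot: [1.0, -0.001, -0.001, -0.001]
ft_force: [-0.8, 0.9, -1.3]
grip_width: 0.547
clock: 14.25
position: [0.538, -0.2804, 0.0056]
ee_rot: [1.0, -0.001, -0.001, -0.001]
ft_force: [-0.2, 0.0, -0.7]
grip_width: 0.545
```

```bash
python3 -m handwheel '[[[0,0,0.0015,0,0,0,0.04],[0,0,0.0015,0,0,0,0.04]]]'
python3 -m handwheel '[[[0,0,0,0,0,0,0.05],[0,0,0,0,0,0,0.058],[0,0,0,0,0,0,0.065],[0,0,-0.003,0,0,0,0.065]]]'
python3 -m handwheel '[[[0,0,-0.03,0,0,0,0.065],[-0.03,0,-0.07,0,0,0,0.055],[-0.08,0,-0.11,0,0,0,0.05],[-0.11,0,-0.13,0,0,0,0.045],[-0.12,0,-0.15,0,0,0,0.045],[-0.12,0,-0.15,0,0,0,0.045]]]'
python3 -c "
from h import *
shot('wrist','o_w')
shot('scene','o_s');crop('o_s','o_s2',280,120,440,260,5)"
```

```text
clock: 14.5
position: [0.5381, -0.2804, 0.0042]
ee_rot: [1.0, -0.001, -0.001, -0.001]
ft_force: [-0.4, -0.3, 0.0]
grip_width: 0.55
clock: 15.0
position: [0.538, -0.2804, 0.0072]
ee_rot: [1.0, -0.001, -0.001, -0.001]
ft_force: [0.9, -0.2, -0.5]
grip_width: 0.758
clock: 15.75
position: [0.4187, -0.2812, 0.1593]
ee_rot: [1.0, -0.001, 0.0, 0.0]
ft_force: [0.4, -1.0, -0.1]
grip_width: 0.531
```

View pics/o_w.png

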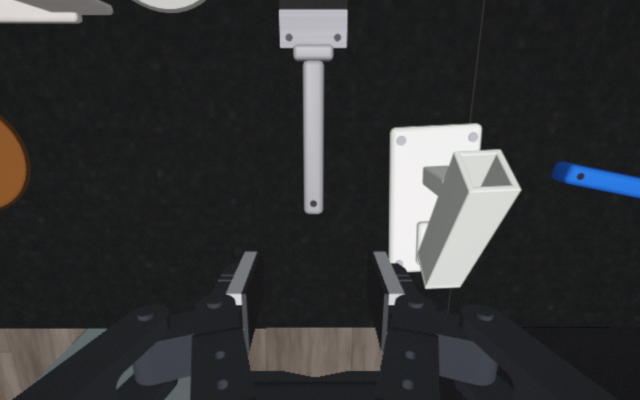

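View pics/o_s2.png

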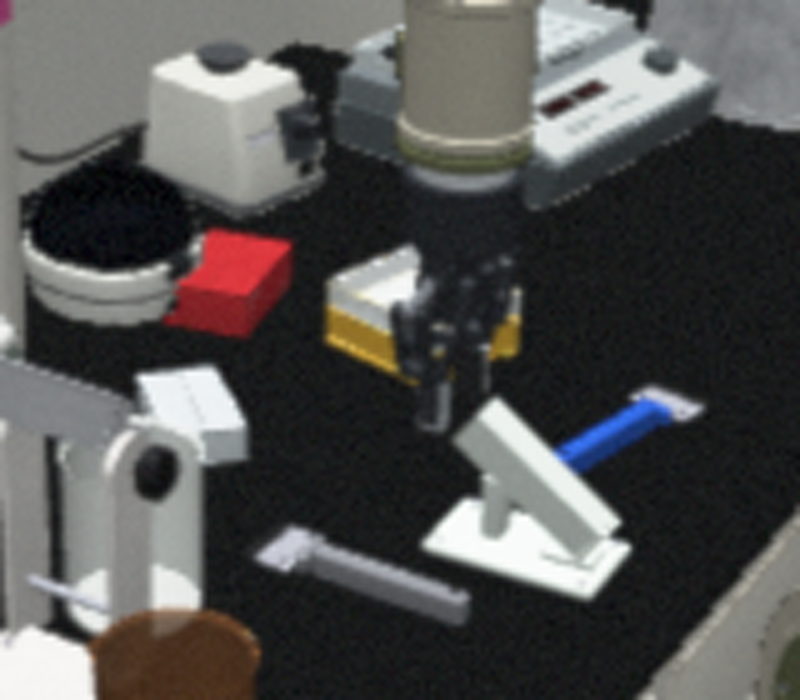

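```bash
python3 - <<'E'
from h import *
T=np.load('pics/o_w.npy')
f=lambda uv,h:onz('wrist',uv,h,T)
e=f((314,208),.022);h=f((314,63),.022);
print('handle top front/end',h,e, 'blade', f((279.5,48),.013),f((347,47),.013),f((279,10),.013),f((347.5,9),.013))
d=(h-e)[:2];yaw=np.arctan2(d[1],d[0]);print('yaw',yaw,np.linalg.norm(d))
bm=(f((279.5,48),.013)+f((347,47),.013)+f((279,10),.013)+f((347.5,9),.013))/4
u=np.array([np.cos(yaw),np.sin(yaw),0]);grip=bm-.077*u;grip[2]=.011
print(bm,grip)
# yaw from blade to end
y2=np.arctan2(*(bm-e)[[1,0]]);print(y2)
E
```

```text
handle top front/end [ 0.51527689 -0.27987371  0.022     ] [ 0.40417221 -0.27964133  0.022     ] blade [ 0.52658742 -0.25409711  0.013     ] [ 0.52720381 -0.30453547  0.013     ] [ 0.55212404 -0.2544839   0.013     ] [ 0.55270663 -0.30428639  0.013     ]
yaw -0.0020916084712498052 0.11110492469115268
[ 0.53965548 -0.27935072  0.013     ] [ 0.46265564 -0.27918966  0.011     ]
0.0021449958793077666
```

```bash
python3 - <<'E'
from h import *
tz=np.array([.5,0,-.8660]);Rt=frame(tz,[0,-1,0]);g=np.array([.458,-.2795,.009])
print(rel(g-tz*.07,Rt));print(rel(g-tz*.07,Rt)[0]+0, Rt)
E
```

```text
(array([ 0.0044, -0.0006,  0.0876]), array([-0.001,  0.525, -0.002]))
[ 0.0044 -0.0006  0.0876] [[ 0.86601905  0.          0.500011  ]
 [ 0.         -1.          0.        ]
 [ 0.500011    0.         -0.86601905]]
```

```bash
python3 -m handwheel '[[[0.001,0,0.022,0,0.13,0,0.045],[0.002,0,0.044,0,0.26,0,0.045],[0.003,-0.001,0.066,0,0.39,0,0.045],[0.004,-0.001,0.0876,0,0.525,0,0.045],[0.004,-0.001,0.0876,0,0.525,0,0.045]]]' 100
python3 - <<'E'
from h import *
tz=np.array([.5,0,-.8660]);Rt=frame(tz,[0,-1,0]);g=np.array([.458,-.2795,.009])
print(rel(g,Rt))
E
```

```text
clock: 16.48
position: [0.4205, -0.2784, 0.0671]
ee_rot: [0.966, -0.002, 0.258, -0.001]
ft_force: [1.0, 0.9, 1.3]
grip_width: 0.526
(array([0.0036, 0.0012, 0.069 ]), array([-0.002,  0.002, -0.005]))
```

```bash
python3 -m handwheel '[[[0.003,0.001,0.03,0,0,0,0.04],[0.003,0.001,0.055,0,0,0,0.04],[0.003,0.001,0.062,0,0,0,0.04],[0.003,0.001,0.062,0,0,0,0.04]]]'
python3 - <<'E'
from h import *
shot('wrist','p_w');shot('scene','p_s');crop('p_s','p_s2',280,160,440,260,5)
tz=np.array([.5,0,-.8660]);Rt=frame(tz,[0,-1,0]);g=np.array([.458,-.2795,.009])
print(rel(g,Rt))
E
```

```text
clock: 16.98
position: [0.4556, -0.2798, 0.017]
ee_rot: [0.966, -0.001, 0.258, -0.001]
ft_force: [-0.4, 0.0, -0.1]
grip_width: 0.466
(array([-0.0025, -0.001 ,  0.009 ]), array([ 0.   ,  0.   , -0.002]))
```

View pics/p_w.png

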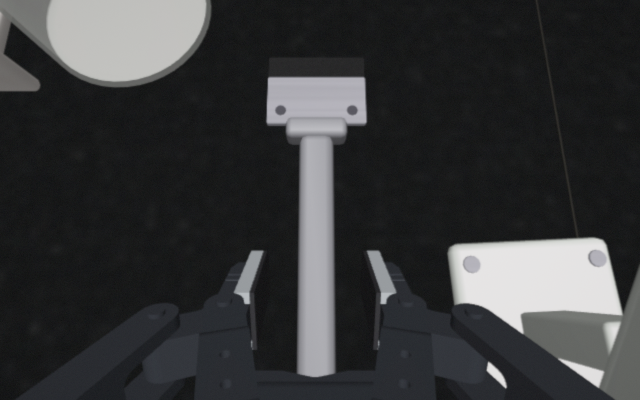

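View pics/p_s2.png

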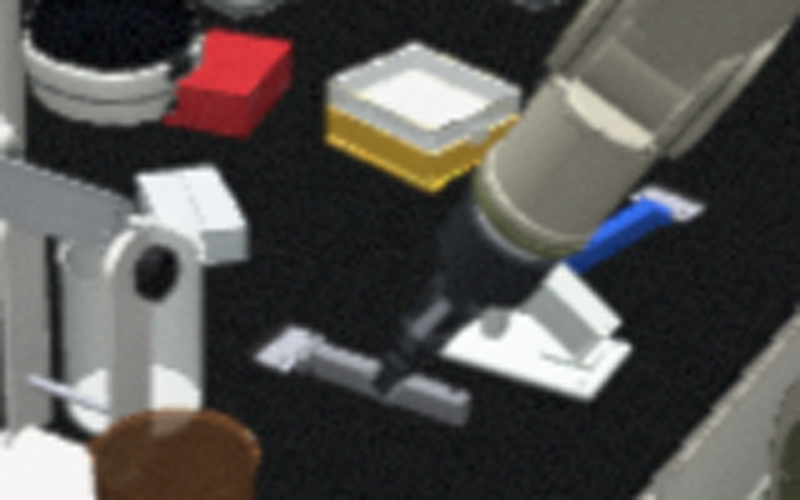

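```bash
python3 -m handwheel '[[[-0.001,-0.001,0.006,0,0,0,0.04],[-0.002,-0.001,0.0085,0,0,0,0.04],[-0.002,-0.001,0.0085,0,0,0,0.03],[-0.002,-0.001,0.0085,0,0,0,0.01],[-0.002,-0.001,0.0085,0,0,0,0.01],[-0.002,-0.001,0.0085,0,0,0,0.01],[-0.002,-0.001,0.0085,0,0,0,0.01]]]' 100
python3 -m handwheel '[[[-0.005,0,-0.01,0,0,0,0.01],[-0.01,0,-0.03,0,0,0,0.01],[-0.03,0,-0.08,0,0,0,0.01],[-0.05,0,-0.12,0,0,0,0.01],[-0.05,0,-0.12,0,0,0,0.01]]]'
python3 -c "
from h import *
shot('wrist','q_w')
shot('scene','q_s');crop('q_s','q_s2',280,100,440,240,5)"
```

```text
clock: 17.95
position: [0.4585, -0.2796, 0.0097]
ee_rot: [0.966, -0.001, 0.259, -0.0]
ft_force: [-2.2, -0.5, 5.6]
grip_width: 0.159
clock: 18.58
position: [0.3531, -0.2802, 0.0898]
ee_rot: [0.966, -0.002, 0.259, 0.001]
ft_force: [1.3, -1.2, -1.5]
grip_width: 0.156
```

View pics/q_w.png

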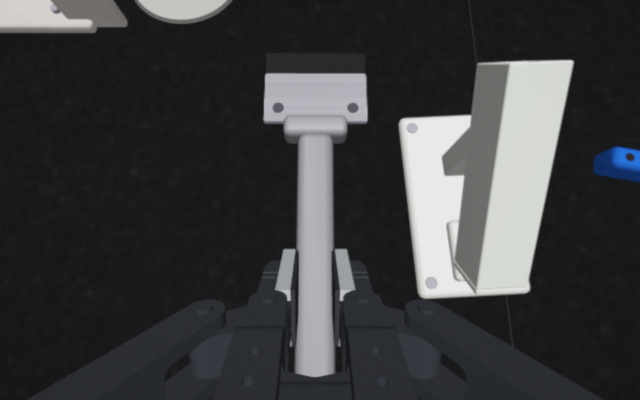

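View pics/q_s2.png

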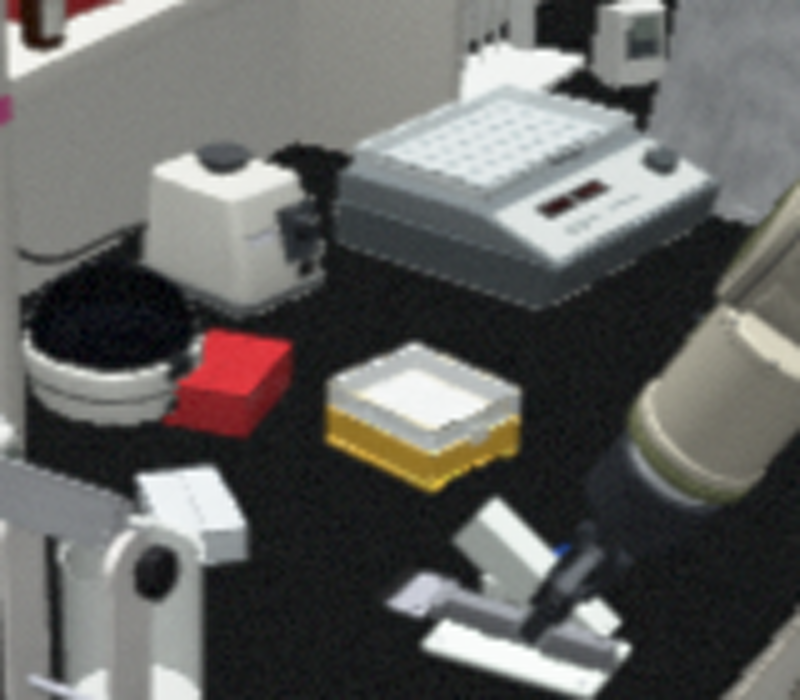

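```bash
cat >> h.py <<'E'
TH=.6;HX,HY,HZ=.5985,-.117,.155
S=np.array([0,np.cos(TH),np.sin(TH)]);N=np.array([0,-np.sin(TH),np.cos(TH)])
EDGE=np.array([.0926,0,.052])
def sweepR(beta,alpha=np.radians(30)):
    h=N*np.cos(beta)-S*np.sin(beta); xs=-h; ys=np.array([-1.,0,0]); zs=np.cross(xs,ys)
    Rs=np.stack([xs,ys,zs],1)      # scraper in world
    # tool in scraper: tz = -cosA zs + sinA xs ; ty=-ys ; tx=cosA xs + sinA zs
    tz=-np.cos(alpha)*zs+np.sin(alpha)*xs; return frame(tz,-ys)
def P(s,n,x=HX): return np.array([x,HY,HZ])+S*s+N*n
def tcp(E,Rt): return E-Rt@EDGE
E
python3 - <<'E'
from h import *
print(proj('wrist',(tool()@np.r_[EDGE,1])[:3],np.load('pics/q_w.npy')))
Rt=sweepR(np.radians(-10));print(Rt.round(3),np.round(tcp(P(.186,.10),Rt),3),np.round(tcp(P(.05,.10),Rt),3))
T=tool();from scipy.spatial.transform import Slerp
sl=Slerp([0,1],R.from_matrix([T[:3,:3],Rt]));Rm=sl(.5).as_matrix()
print(rel([.42,-.2,.40],Rm)); print(Rm.round(2))
T1=np.eye(4);T1[:3,:3]=Rm;T1[:3,3]=[.42,-.2,.40]
print(rel(tcp(P(.186,.10),Rt),Rt,T1))
print(np.round(manip.get_obs()['joint_pos'],2))
E
```

```text
[314.77861859  53.77962466]
[[ 0.     1.    -0.   ]
 [ 0.813  0.    -0.582]
 [-0.582  0.    -0.813]] [ 0.598 -0.065  0.439] [ 0.598 -0.177  0.362]
(array([ 0.212 , -0.0796, -0.2373]), array([-0.041, -0.445, -0.822]))
[[ 0.72  0.69  0.13]
 [ 0.7  -0.69 -0.2 ]
 [-0.05  0.24 -0.97]]
(array([ 0.22  ,  0.0389, -0.0411]), array([-0.041, -0.445, -0.822]))
[ 0.94 -0.09 -0.08  2.37 -0.72  0.62 -0.18]
```

```bash
python3 -m handwheel '[[[0.03,0,-0.052,0,0,0,0.01],[0.055,-0.012,-0.085,-0.007,-0.074,-0.137,0.01],[0.09,-0.025,-0.12,-0.014,-0.148,-0.274,0.01],[0.12,-0.04,-0.15,-0.021,-0.222,-0.411,0.01],[0.15,-0.052,-0.18,-0.028,-0.297,-0.548,0.01],[0.18,-0.066,-0.21,-0.034,-0.371,-0.685,0.01],[0.212,-0.08,-0.237,-0.041,-0.445,-0.822,0.01],[0.212,-0.08,-0.237,-0.041,-0.445,-0.822,0.01]]]'
python3 - <<'E'
from h import *
print(np.round(manip.get_obs()['joint_pos'],2))
Rt=sweepR(np.radians(-10));print(rel(tcp(P(.186,.10),Rt),Rt))
E
```

```text
clock: 19.68
position: [0.4238, -0.1967, 0.4012]
ee_rot: [0.916, 0.381, 0.025, 0.121]
ft_force: [-0.1, -0.4, -1.7]
grip_width: 0.154
[ 0.8  -0.21 -0.48  1.68  0.06  1.44 -0.47]
(array([ 0.2148,  0.0401, -0.039 ]), array([-0.036, -0.447, -0.814]))
```

```bash
python3 -m handwheel '[[[0.036,0.007,-0.0065,-0.006,-0.075,-0.136,0.01],[0.072,0.013,-0.013,-0.012,-0.15,-0.271,0.01],[0.107,0.02,-0.02,-0.018,-0.224,-0.407,0.01],[0.143,0.027,-0.026,-0.024,-0.298,-0.543,0.01],[0.179,0.033,-0.033,-0.03,-0.373,-0.678,0.01],[0.215,0.04,-0.039,-0.036,-0.447,-0.814,0.01],[0.215,0.04,-0.039,-0.036,-0.447,-0.814,0.01]]]'
python3 - <<'E'
from h import *
print(np.round(manip.get_obs()['joint_pos'],2))
Rt=sweepR(np.radians(-10));print(rel(tcp(P(.186,.10),Rt),Rt))
shot('wrist','r_w');shot('scene','r_s');crop('r_s','r_s2',200,60,400,260,3)
E
```

```text
clock: 20.55
position: [0.5982, -0.0656, 0.4317]
ee_rot: [0.673, 0.675, -0.219, 0.212]
ft_force: [-0.4, 0.4, -1.4]
grip_width: 0.158
[ 0.3   0.39 -0.84  1.21  0.86  1.92 -0.34]
(array([-0.0035,  0.0003, -0.0062]), array([-0.008, -0.003,  0.006]))
```

View pics/r_w.png

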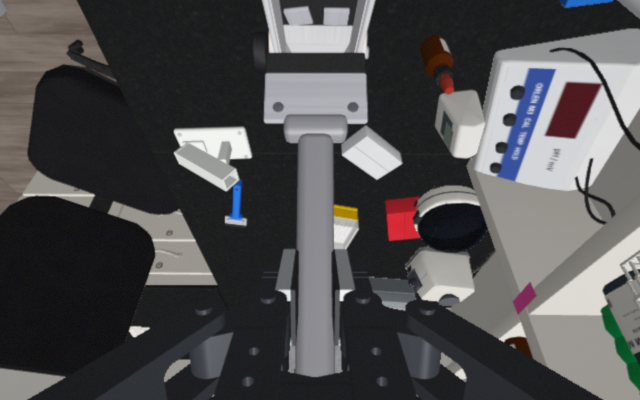

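View pics/r_s2.png

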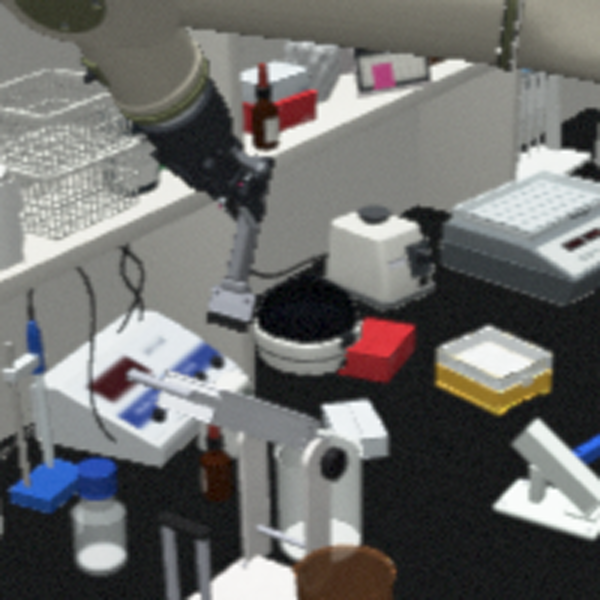

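```bash
python3 - <<'E'
from h import *
Rt=sweepR(np.radians(-10));print('N in tool',(Rt.T@N).round(3),'S',(Rt.T@S).round(3))
for n in(.07,.045): print(n,rel(tcp(P(.186,n),Rt),Rt))
E
```

```text
N in tool [-0.94   0.    -0.342] S [ 0.342  0.    -0.94 ]
0.07 (array([0.0289, 0.0017, 0.0046]), array([-0.008, -0.002, -0.004]))
0.045 (array([0.0523, 0.0017, 0.0132]), array([-0.008, -0.002, -0.004]))
```

```bash
python3 -m handwheel '[[[0.015,0.001,0.002,-0.006,0,0,0.01],[0.029,0.001,0.0046,-0.006,0,0,0.01],[0.042,0.001,0.009,-0.006,0,0,0.01],[0.052,0.001,0.013,-0.006,0,0,0.01],[0.052,0.001,0.013,-0.006,0,0,0.01]]]'
python3 - <<'E'
from h import *
print(np.round(manip.get_obs()['joint_pos'],2))
Rt=sweepR(np.radians(-10));print(rel(tcp(P(.186,.03),Rt),Rt))
shot('wrist','s_w');crop('s_w','s_w2',220,0,420,150,4);shot('scene','s_s');crop('s_s','s_s2',210,130,350,260,5);shot('top','s_t');crop('s_t','s_t2',180,120,340,240,5)
E
```

```text
clock: 21.28
position: [0.5974, -0.0342, 0.3951]
ee_rot: [0.675, 0.672, -0.216, 0.216]
ft_force: [0.9, -0.7, -1.4]
grip_width: 0.154
[ 0.26  0.41 -0.85  1.27  0.86  1.89 -0.45]
(array([0.0153, 0.001 , 0.0064]), array([-0.001, -0.   , -0.004]))
```

View pics/s_w2.png

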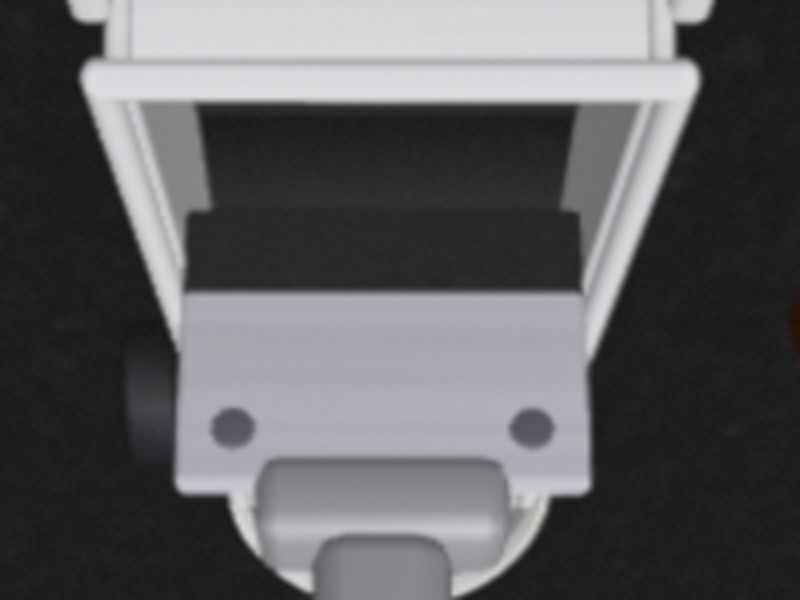

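View pics/s_s2.png

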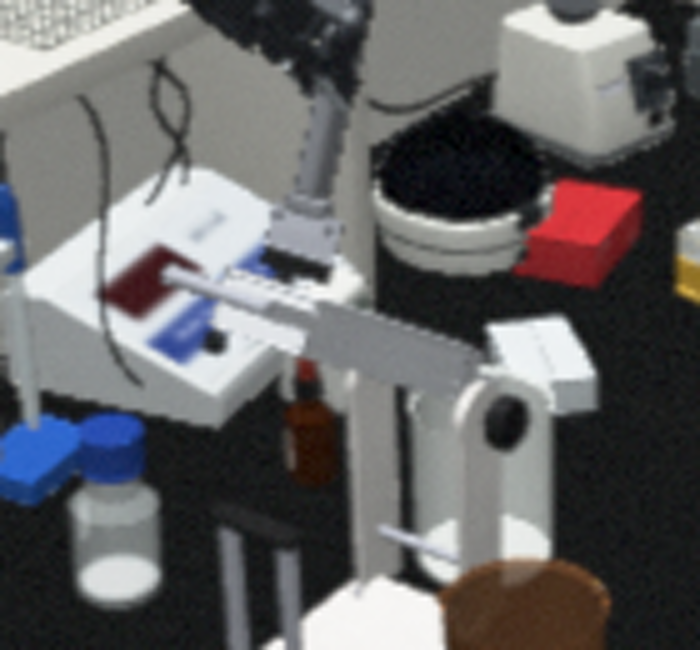

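View pics/s_t2.png

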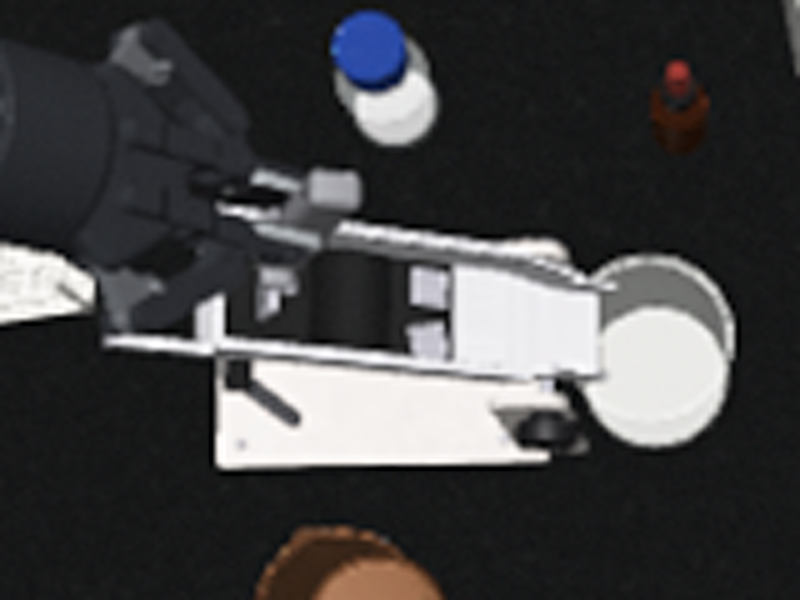

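```bash
python3 - <<'E'
from h import *
T=np.load('pics/s_w.npy')
for n,p in dict(edge=(T@np.r_[EDGE,1])[:3],linback=P(.2,.008),linbackL=P(.2,.008,HX-.03),walltopL=P(.2,.036,HX-.03),walltopR=P(.2,.036,HX+.03),bar=P(.249,.024)).items(): print(n,((proj('wrist',p,T)-[220,0])*4).round(1))
e=(T@np.r_[EDGE,1])[:3]-[HX,HY,HZ];print('s,n',e@S,e@N)
E
```

```text
edge [378.4 231.3]
linback [ 383.3 -134.4]
linbackL [ 132.4 -133.5]
walltopL [130.5  92.7]
walltopR [637.6  91. ]
bar [ 384.7 -373.9]
s,n 0.18675316045009926 0.04657139253461898
```

```bash
python3 - <<'E'
from h import *
C=manip.calibration('wrist')['tool_from_camera'];K,_=cam('wrist')
q=np.linalg.inv(C)@np.r_[EDGE,1];print('pred cam',q)
for w in (98,99,100):
  for n,v in(('edge',52.9),):
    dep=K[0,0]*.05/w; print(w,np.round(C@np.array([(316-K[0,2])/K[0,0]*dep,-(v-K[1,2])/K[0,0]*dep,-dep,1]),4))
# blade top line row 292/4=73, bottom 493/4=123.2
for v,w in ((73,(582-183)/4),(123.2,(590-176)/4)):
    dep=K[0,0]*.05/w; print(v,np.round(C@np.array([(316-K[0,2])/K[0,0]*dep,-(v-K[1,2])/K[0,0]*dep,-dep,1]),4))
for r in (.102,.090,.064):
    p=EDGE-(.102-r)*np.array([.866,0,.5]); q=np.linalg.inv(C)@np.r_[p,1]; print(r,K[1,2]-K[0,0]*q[1]/-q[2],K[0,0]*.05/-q[2])
for r in (.102,.090,.064):
    p=EDGE-(.102-r)*np.array([.866,0,.5])+.0018*np.array([.5,0,-.866]); q=np.linalg.inv(C)@np.r_[p,1]; print('top',r,K[1,2]-K[0,0]*q[1]/-q[2],K[0,0]*.05/-q[2])
E
```

```text
pred cam [-5.70463378e-05  7.39577352e-02 -1.81455029e-01  1.00000000e+00]
98 [9.51e-02 7.00e-04 5.34e-02 1.00e+00]
99 [9.49e-02 7.00e-04 5.14e-02 1.00e+00]
100 [9.46e-02 7.00e-04 4.94e-02 1.00e+00]
73 [8.50e-02 7.00e-04 4.71e-02 1.00e+00]
123.2 [6.13e-02 7.00e-04 3.34e-02 1.00e+00]
0.102 57.830237505681 98.3333156794852
0.09 78.8306363022531 99.88759798096312
0.064 126.68972462826484 103.4297466168324
top 0.102 55.573251296366635 99.29058481360424
top 0.09 76.74532376258567 100.87551998824621
top 0.064 125.02000636355652 104.48934865905935
```

```bash
sed -i 's/^EDGE=.*/EDGE=np.array([.0938,.0007,.0525])/' h.py
cat >> h.py <<'E'
def st():
    T=tool();o=manip.get_obs();e=(T@np.r_[EDGE,1])[:3]-[HX,HY,HZ];f=o['ft_force']
    print('clk',round(o['clock'],2),'x %.1f s %.1f n %.1f mm'%(e[0]*1e3,e@S*1e3,e@N*1e3),'Fn %.1f Fs %.1f Fx %.1f'%(f@N,f@S,f[0]),'tq',np.round(o['torque'],2))
E
python3 -c "
from h import *
st()"
python3 -m handwheel '[[[0.0075,0.001,0.0027,0,0,0,0.01],[0.015,0.001,0.0055,0,0,0,0.01],[0.0225,0.001,0.0082,0,0,0,0.01],[0.029,0.001,0.0106,0,0,0,0.01],[0.029,0.001,0.0106,0,0,0,0.01]]]'
python3 -c "
from h import *
st()
shot('wrist','t_w');crop('t_w','t_w2',220,0,420,150,4);shot('scene','t_s');crop('t_s','t_s2',230,140,330,220,7);shot('top','t_t');crop('t_t','t_t2',180,140,340,230,5)"
```

```text
clk 21.43 x 0.5 s 186.9 n 46.6 mm Fn -0.8 Fs -1.3 Fx -0.8 tq [ 0.81 -0.02 -0.01]
clock: 22.05
position: [0.5987, -0.0167, 0.3698]
ee_rot: [0.675, 0.672, -0.216, 0.216]
ft_force: [0.7, 0.2, -1.8]
grip_width: 0.158
clk 22.05 x 1.3 s 186.9 n 14.6 mm Fn -1.6 Fs -0.8 Fx 0.7 tq [0.81 0.05 0.06]
```

View pics/t_w2.png

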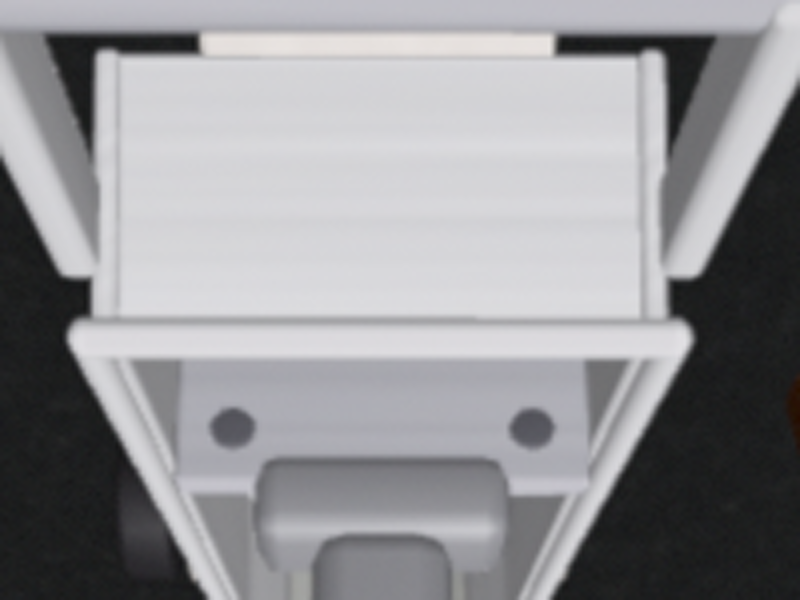

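View pics/t_t2.png

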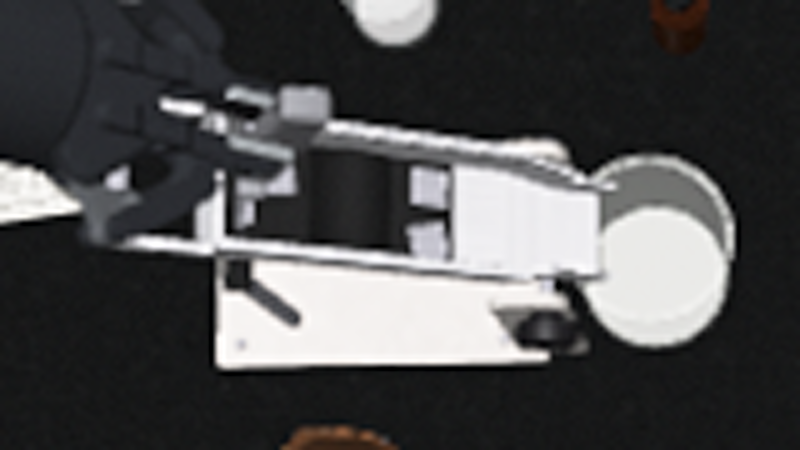

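```bash
cat > s.sh <<'E'
python3 -c "
from h import *
st()"
E
chmod +x s.sh
python3 -m handwheel '[[[0.0019,0,0.0007,0,0,0,0.01],[0.0038,0,0.0014,0,0,0,0.01]]]' >/dev/null; ./s.sh
python3 -m handwheel '[[[0.0009,0,0.0003,0,0,0,0.01],[0.0009,0,0.0003,0,0,0,0.01]]]' >/dev/null; ./s.sh
python3 -m handwheel '[[[0.0009,0,0.0003,0,0,0,0.01],[0.0009,0,0.0003,0,0,0,0.01]]]' >/dev/null; ./s.sh
```

```text
clk 22.45 x 1.5 s 186.9 n 11.2 mm Fn -2.1 Fs -0.7 Fx 0.0 tq [ 0.81 -0.02  0.02]
clk 22.7 x 1.5 s 186.9 n 10.2 mm Fn -0.7 Fs -0.4 Fx -0.2 tq [ 0.82 -0.    0.07]
clk 22.95 x 1.5 s 187.0 n 9.3 mm Fn -1.6 Fs -1.6 Fx -0.2 tq [ 0.8  -0.    0.01]
```

```bash

python3 -m handwheel '[[[0.0009,0,0.0003,0,0,0,0.01],[0.0009,0,0.0003,0,0,0,0.01]]]' >/dev/null; ./s.sh
python3 -m handwheel '[[[0.0009,0,0.0003,0,0,0,0.01],[0.0009,0,0.0003,0,0,0,0.01]]]' >/dev/null; ./s.sh
```

```text
clk 23.2 x 1.5 s 186.9 n 8.4 mm Fn 0.4 Fs -0.6 Fx 1.0 tq [ 0.75 -0.03  0.03]
clk 23.45 x 1.7 s 186.9 n 8.2 mm Fn 5.0 Fs -0.1 Fx -0.9 tq [-0.26  0.08  0.  ]
```

```bash

python3 -m handwheel '[[[-0.0005,0,-0.0002,0,0,0,0.01],[-0.0005,0,-0.0002,0,0,0,0.01]]]' >/dev/null; ./s.sh
python3 -m handwheel '[[[-0.0007,0,0.0019,0,0,0,0.01],[-0.0014,0,0.0038,0,0,0,0.01]]]' >/dev/null; ./s.sh
```

```text
clk 23.7 x 1.6 s 187.0 n 8.2 mm Fn 4.6 Fs 0.4 Fx 0.4 tq [-0.12  0.02 -0.02]
clk 23.95 x 1.7 s 183.2 n 8.2 mm Fn 6.3 Fs 2.2 Fx 0.9 tq [-0.41 -0.06  0.05]
```

```bash

python3 -m handwheel '[[[-0.0009,0,-0.0003,0,0,0,0.01],[-0.0009,0,-0.0003,0,0,0,0.01]]]' >/dev/null; ./s.sh
python3 -m handwheel '[[[-0.0009,0,0.0018,0,0,0,0.01],[-0.0016,0,0.0038,0,0,0,0.01]]]' >/dev/null; ./s.sh
```

```text
clk 24.2 x 1.3 s 182.9 n 8.3 mm Fn -1.3 Fs -0.8 Fx 0.7 tq [ 0.69 -0.03  0.06]
clk 24.45 x 1.4 s 178.7 n 8.8 mm Fn -1.0 Fs -0.1 Fx -0.3 tq [ 0.84 -0.02  0.04]
```

```bash

python3 -m handwheel '[[[0.0008,0,0.0003,0,0,0,0.01],[0.0008,0,0.0003,0,0,0,0.01]]]' >/dev/null; ./s.sh
python3 -m handwheel '[[[-0.0007,0,0.0019,0,0,0,0.01],[-0.0007,0,0.0019,0,0,0,0.01]]]' >/dev/null; ./s.sh
```

```text
clk 24.7 x 1.4 s 178.7 n 8.3 mm Fn -0.5 Fs -2.4 Fx 0.7 tq [0.6  0.04 0.01]
clk 24.95 x 1.5 s 176.6 n 8.3 mm Fn -0.8 Fs -1.0 Fx 1.4 tq [ 0.64  0.   -0.03]
```

```bash

python3 -m handwheel '[[[-0.0004,0,0.002,0,0,0,0.01],[-0.0004,0,0.002,0,0,0,0.01]]]' >/dev/null; ./s.sh
python3 -m handwheel '[[[-0.0007,0,0.0019,0,0,0,0.01],[-0.0007,0,0.0019,0,0,0,0.01]]]' >/dev/null; ./s.sh
```

```text
clk 25.2 x 1.6 s 174.6 n 8.3 mm Fn 1.4 Fs 1.1 Fx 0.6 tq [ 0.34 -0.13  0.05]
clk 25.45 x 1.6 s 172.5 n 8.3 mm Fn 4.1 Fs 0.2 Fx 1.0 tq [ 0.09 -0.17  0.14]
```

```bash

python3 -m handwheel '[[[-0.0010,0,0.0018,0,0,0,0.01],[-0.0010,0,0.0018,0,0,0,0.01]]]' >/dev/null; ./s.sh
python3 -m handwheel '[[[-0.0007,0,0.0019,0,0,0,0.01],[-0.0007,0,0.0019,0,0,0,0.01]]]' >/dev/null; ./s.sh
```

```text
clk 25.7 x 1.4 s 170.5 n 8.3 mm Fn 2.0 Fs 0.3 Fx 0.8 tq [ 0.28 -0.15  0.08]
clk 25.95 x 1.4 s 168.4 n 8.3 mm Fn 2.0 Fs -0.0 Fx 0.6 tq [ 0.27 -0.17  0.05]
```

```bash

python3 -m handwheel '[[[-0.0007,0,0.0019,0,0,0,0.01],[-0.0007,0,0.0019,0,0,0,0.01]]]' >/dev/null; ./s.sh
python3 -m handwheel '[[[-0.0007,0,0.0019,0,0,0,0.01],[-0.0007,0,0.0019,0,0,0,0.01]]]' >/dev/null; ./s.sh
```

```text
clk 26.2 x 1.4 s 166.4 n 8.3 mm Fn 2.1 Fs 0.2 Fx 0.6 tq [ 0.31 -0.13  0.07]
clk 26.45 x 1.4 s 164.3 n 8.3 mm Fn 1.0 Fs -1.1 Fx 0.1 tq [ 0.35 -0.17  0.05]
```

```bash
python3 -c "
from h import *
shot('top','u_t');crop('u_t','u_t2',180,140,340,230,5)"
```

```text
(no output)
```

View pics/u_t2.png

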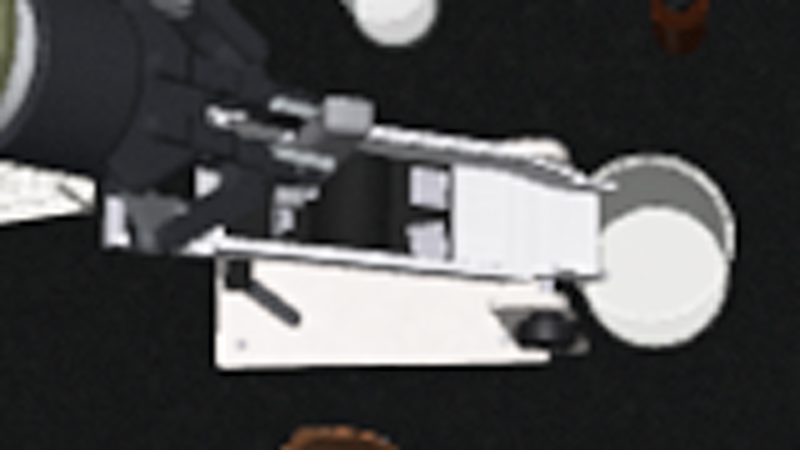

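```bash

python3 -m handwheel '[[[-0.0006,0,0.0019,0,0,0,0.01],[-0.0006,0,0.0019,0,0,0,0.01]]]' >/dev/null; ./s.sh
python3 -m handwheel '[[[-0.0007,0,0.0019,0,0,0,0.01],[-0.0007,0,0.0019,0,0,0,0.01]]]' >/dev/null; ./s.sh
```

```text
clk 26.75 x 1.4 s 162.3 n 8.3 mm Fn 1.7 Fs -0.2 Fx 1.0 tq [ 0.29 -0.11  0.08]
clk 27.0 x 1.4 s 160.3 n 8.3 mm Fn 2.0 Fs 0.4 Fx 1.4 tq [ 0.25 -0.17  0.04]
```

```bash

python3 -m handwheel '[[[-0.0006,0,0.0019,0,0,0,0.01],[-0.0006,0,0.0019,0,0,0,0.01]]]' >/dev/null; ./s.sh
python3 -m handwheel '[[[-0.0007,0,0.0019,0,0,0,0.01],[-0.0007,0,0.0019,0,0,0,0.01]]]' >/dev/null; ./s.sh
```

```text
clk 27.25 x 1.4 s 158.4 n 8.3 mm Fn 3.1 Fs 0.1 Fx 0.5 tq [ 0.07 -0.09  0.09]
clk 27.5 x 1.4 s 156.3 n 8.2 mm Fn 3.6 Fs 1.0 Fx 0.7 tq [ 0.01 -0.16  0.07]
```

```bash

python3 -m handwheel '[[[-0.0010,0,0.0018,0,0,0,0.01],[-0.0010,0,0.0018,0,0,0,0.01]]]' >/dev/null; ./s.sh
python3 -m handwheel '[[[-0.0007,0,0.0019,0,0,0,0.01],[-0.0007,0,0.0019,0,0,0,0.01]]]' >/dev/null; ./s.sh
```

```text
clk 27.75 x 1.3 s 154.2 n 8.3 mm Fn 1.3 Fs 0.5 Fx 0.7 tq [ 0.27 -0.13  0.08]
clk 28.0 x 1.3 s 152.3 n 8.3 mm Fn 1.2 Fs -0.5 Fx 0.2 tq [ 0.46 -0.13  0.07]
```

```bash

python3 -m handwheel '[[[-0.0007,0,0.0019,0,0,0,0.01],[-0.0007,0,0.0019,0,0,0,0.01]]]' >/dev/null; ./s.sh
```

```text
clk 28.25 x 1.3 s 150.3 n 8.3 mm Fn 0.1 Fs -0.0 Fx 0.4 tq [ 0.54 -0.02  0.05]
```

```bash

python3 -m handwheel '[[[-0.0004,0,0.0020,0,0,0,0.01],[-0.0004,0,0.0020,0,0,0,0.01]]]' >/dev/null; ./s.sh
```

```text
clk 28.5 x 1.4 s 148.2 n 8.3 mm Fn 0.4 Fs -0.4 Fx 0.2 tq [ 0.36 -0.14  0.11]
```

```bash

python3 -m handwheel '[[[-0.0007,0,0.0019,0,0,0,0.01],[-0.0007,0,0.0019,0,0,0,0.01]]]' >/dev/null; ./s.sh
```

```text
clk 28.75 x 1.4 s 146.2 n 8.3 mm Fn 1.4 Fs 0.3 Fx 0.6 tq [ 0.21 -0.2   0.08]
```

```bash

python3 -m handwheel '[[[-0.0009,0,0.0018,0,0,0,0.01],[-0.0009,0,0.0018,0,0,0,0.01]]]' >/dev/null; ./s.sh
```

```text
clk 29.0 x 1.4 s 144.2 n 8.3 mm Fn 1.6 Fs -0.1 Fx 0.4 tq [ 0.49 -0.14 -0.03]
```

```bash

python3 -m handwheel '[[[-0.0009,0,0.0018,0,0,0,0.01],[-0.0009,0,0.0018,0,0,0,0.01]]]' >/dev/null; ./s.sh
```

```text
clk 29.25 x 1.4 s 142.4 n 8.7 mm Fn 2.7 Fs 0.7 Fx -0.1 tq [ 0.42 -0.02 -0.01]
```

```bash

python3 -m handwheel '[[[-0.0011,0,0.0018,0,0,0,0.01],[-0.0011,0,0.0018,0,0,0,0.01]]]' >/dev/null; ./s.sh
```

```text
clk 29.5 x 1.4 s 140.3 n 9.3 mm Fn 1.8 Fs 1.1 Fx 0.5 tq [ 0.33  0.08 -0.02]
```

```bash

python3 -m handwheel '[[[-0.0012,0,0.0017,0,0,0,0.01],[-0.0012,0,0.0017,0,0,0,0.01]]]' >/dev/null; ./s.sh
```

```text
clk 29.75 x 1.4 s 138.2 n 9.9 mm Fn 4.7 Fs 2.1 Fx 0.2 tq [ 0.2  -0.   -0.05]
```

```bash

python3 -m handwheel '[[[-0.0015,0,0.0016,0,0,0,0.01],[-0.0015,0,0.0016,0,0,0,0.01]]]' >/dev/null; ./s.sh
```

```text
clk 30.0 x 1.3 s 136.0 n 10.5 mm Fn 2.2 Fs 1.6 Fx 0.7 tq [ 0.32 -0.   -0.01]
```

```bash

python3 -m handwheel '[[[-0.0014,0,0.0016,0,0,0,0.01],[-0.0014,0,0.0016,0,0,0,0.01]]]' >/dev/null; ./s.sh
python3 -c "
from h import *
shot('top','v_t');crop('v_t','v_t2',180,140,340,230,5)"
```

```text
clk 30.25 x 1.3 s 134.1 n 11.1 mm Fn 1.4 Fs -0.0 Fx -0.0 tq [0.52 0.   0.03]
```

View pics/v_t2.png

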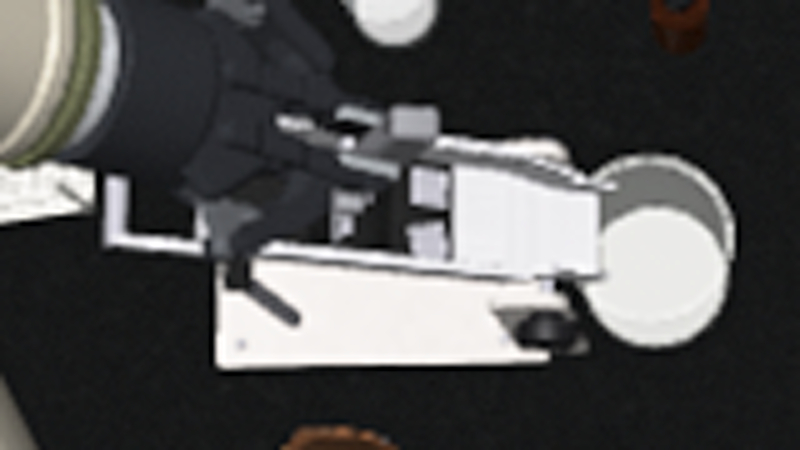

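```bash
python3 -c "
from h import *
shot('wrist','v_w');crop('v_w','v_w2',220,0,420,150,4);crop('v_t','v_t3',225,165,285,200,12)"
```

```text
(no output)
```

View pics/v_w2.png

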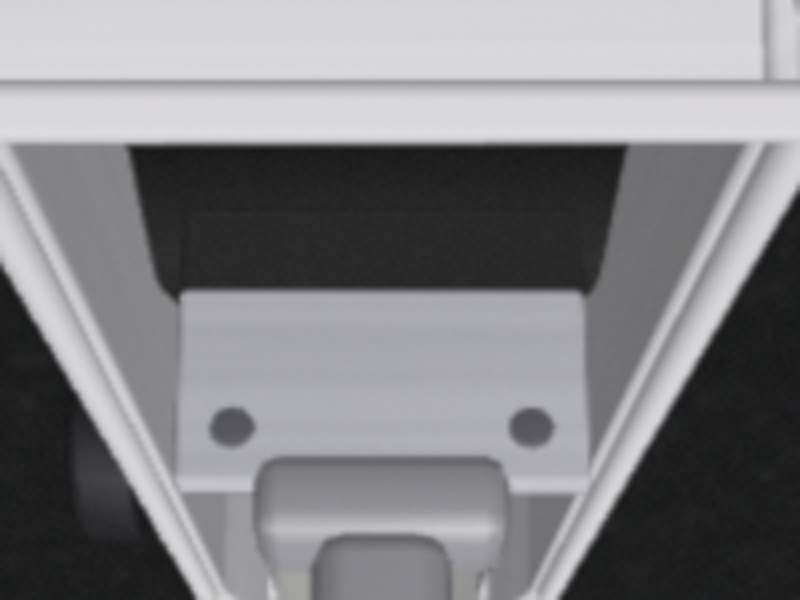

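View pics/v_t3.png

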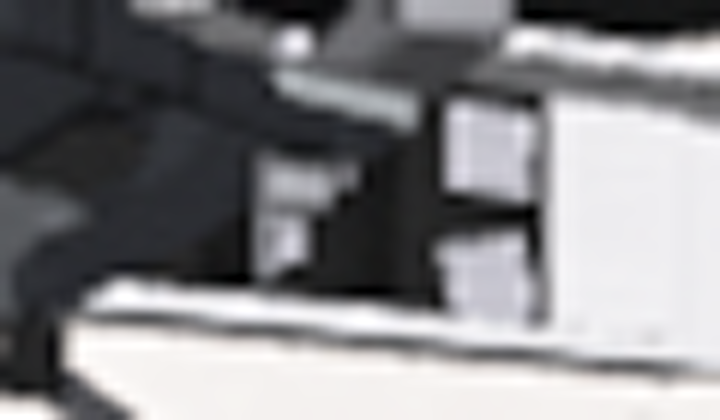

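```bash

python3 -m handwheel '[[[-0.0012,0,0.0017,0,0,0,0.01],[-0.0012,0,0.0017,0,0,0,0.01]]]' >/dev/null; ./s.sh
```

```text
clk 30.6 x 1.3 s 132.1 n 11.7 mm Fn 0.4 Fs -0.5 Fx -0.4 tq [ 0.54 -0.07  0.06]
```

```bash

python3 -m handwheel '[[[-0.0012,0,0.0017,0,0,0,0.01],[-0.0012,0,0.0017,0,0,0,0.01]]]' >/dev/null; ./s.sh
```

```text
clk 30.85 x 1.3 s 130.1 n 12.4 mm Fn 0.5 Fs -0.3 Fx 0.9 tq [0.57 0.   0.02]
```

```bash

python3 -m handwheel '[[[-0.0010,0,0.0018,0,0,0,0.01],[-0.0010,0,0.0018,0,0,0,0.01]]]' >/dev/null; ./s.sh
```

```text
clk 31.1 x 1.4 s 128.2 n 12.9 mm Fn 1.6 Fs 0.2 Fx -0.1 tq [ 0.44 -0.    0.  ]
```

```bash

python3 -m handwheel '[[[-0.0011,0,0.0018,0,0,0,0.01],[-0.0011,0,0.0018,0,0,0,0.01]]]' >/dev/null; ./s.sh
```

```text
clk 31.35 x 1.4 s 126.1 n 13.4 mm Fn 1.8 Fs 1.2 Fx 0.2 tq [0.28 0.02 0.01]
```

```bash

python3 -m handwheel '[[[-0.0011,0,0.0018,0,0,0,0.01],[-0.0011,0,0.0018,0,0,0,0.01]]]' >/dev/null; ./s.sh
```

```text
clk 31.6 x 1.5 s 124.4 n 13.8 mm Fn 4.8 Fs 3.8 Fx 0.1 tq [ 0.4   0.08 -0.  ]
```

```bash

python3 -m handwheel '[[[-0.0009,0,0.0018,0,0,0,0.01],[-0.0009,0,0.0018,0,0,0,0.01]]]' >/dev/null; ./s.sh
```

```text
clk 31.85 x 1.6 s 123.2 n 14.0 mm Fn 4.4 Fs 6.7 Fx -0.5 tq [ 0.66  0.21 -0.06]
```

```bash
python3 -c "
from h import *
shot('wrist','w_w');crop('w_w','w_w2',220,0,420,150,4);shot('top','w_t');crop('w_t','w_t3',225,165,285,200,12);shot('scene','w_s');crop('w_s','w_s3',240,140,330,220,8)"
```

```text
(no output)
```

View pics/w_w2.png

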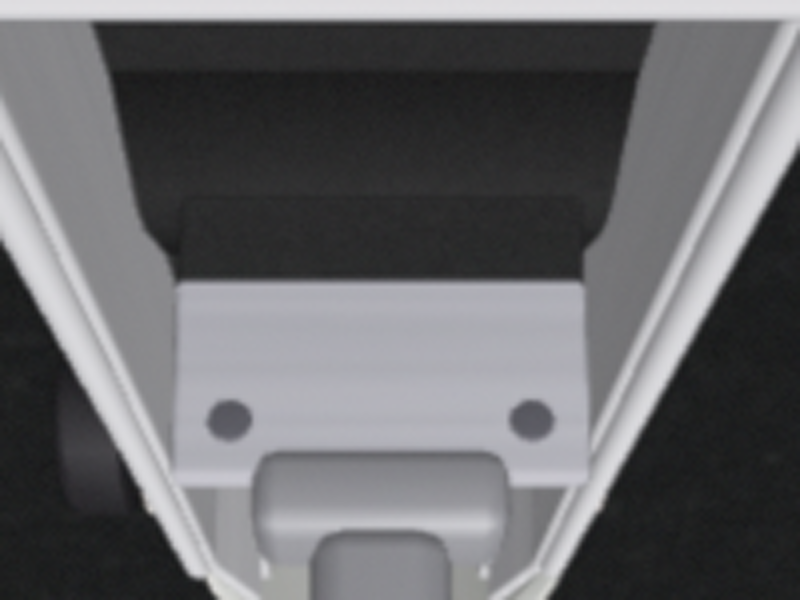

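View pics/w_t3.png

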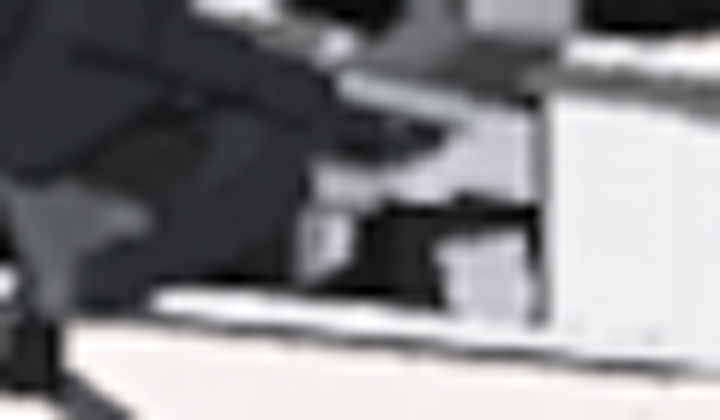

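View pics/w_s3.png

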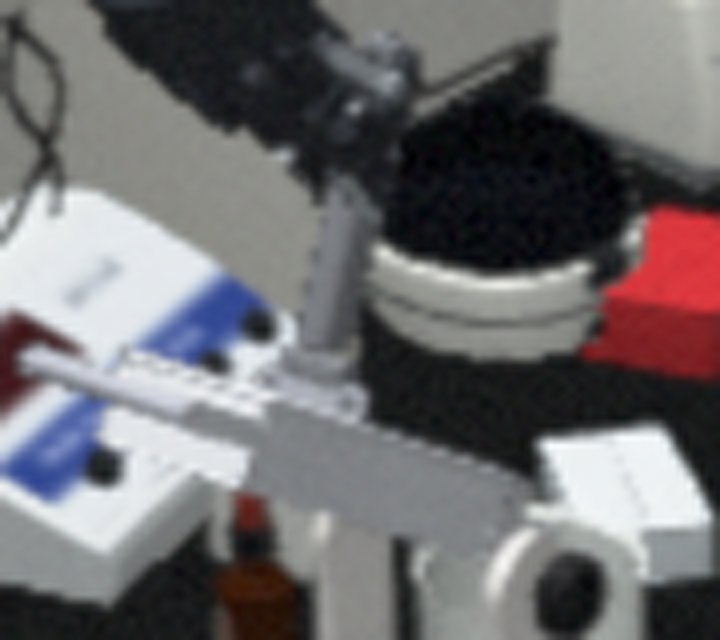

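```bash
python3 - <<'E'
from h import *
f=lambda s,n,x:np.round((proj('top',P(s,n,x))-[225,165])*12).astype(int)
print('edge',f(.1235,.014,HX-.025),f(.1235,.014,HX+.025))
print('c2 meas centre .078', f(.078,.011,.613),'rear',f(.088,.011,.613),'front',f(.068,.011,.613))
print('lining front',f(.062,.008,HX-.03),f(.062,.008,HX+.03))
for s,n in((.119,.0175),(.109,.016),(.10,.0125),(.094,.011)): print(s,f(s,n,.609))
im=cv2.imread('pics/w_t.png')[165:200,225:285];cv2.imwrite('pics/w_t4.png',cv2.resize(cv2.convertScaleAbs(im,alpha=1.3),None,fx=13,fy=13,interpolation=cv2.INTER_NEAREST))
E
```

```text
edge [296 302] [298  77]
c2 meas centre .078 [481 150] rear [440 145] front [522 154]
lining front [540 353] [540  93]
0.119 [323 141]
0.109 [363 147]
0.1 [394 155]
0.094 [416 159]
```

View pics/w_t4.png

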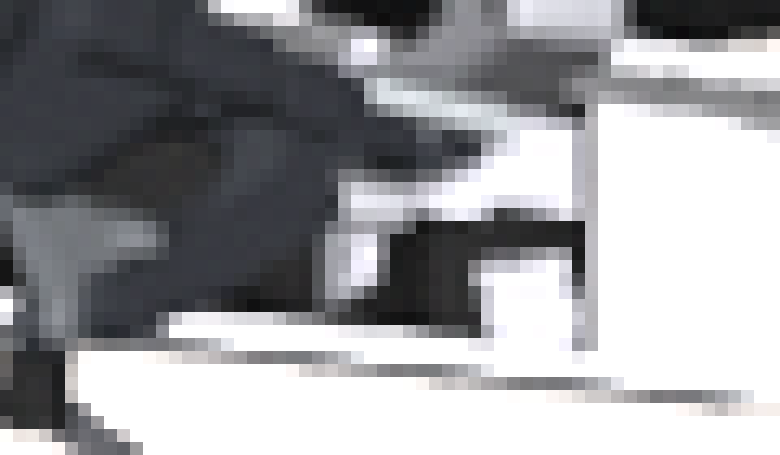

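```bash

python3 -m handwheel '[[[-0.0014,0,-0.0005,0,0,0,0.01],[-0.0014,0,-0.0005,0,0,0,0.01]]]' >/dev/null; ./s.sh
```

```text
clk 32.25 x 1.0 s 121.7 n 14.8 mm Fn -1.3 Fs -1.1 Fx 0.0 tq [ 0.75  0.04 -0.03]
```

```bash
python3 -c "
from h import *
shot('wrist','x_w');crop('x_w','x_w2',220,0,420,150,4)"
```

```text
(no output)
```

View pics/x_w2.png

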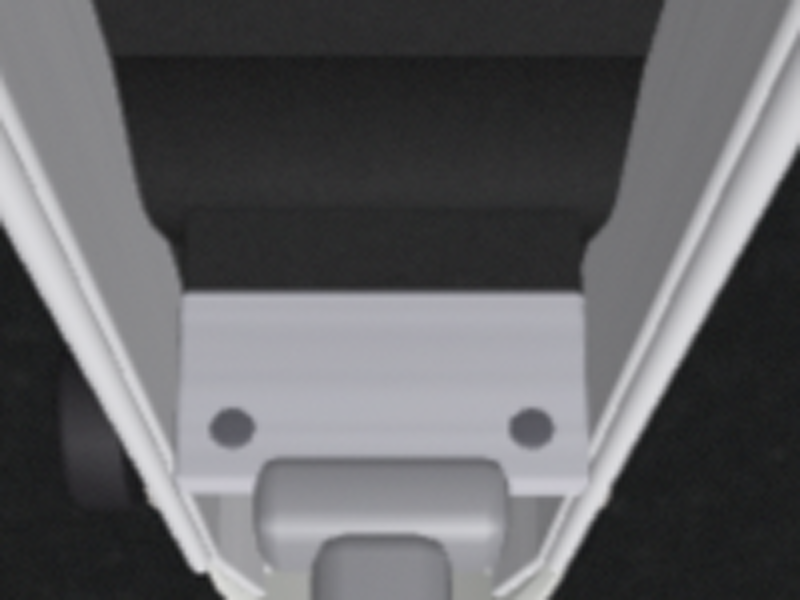

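```bash

python3 -m handwheel '[[[-0.0006,0.0003,0.0020,0,0,0,0.01],[-0.0006,0.0003,0.0020,0,0,0,0.01]]]' >/dev/null; ./s.sh
```

```text
clk 32.55 x 1.5 s 119.6 n 15.0 mm Fn -0.6 Fs -0.7 Fx -0.1 tq [0.82 0.   0.02]
```

```bash

python3 -m handwheel '[[[-0.0004,0,0.0020,0,0,0,0.01],[-0.0004,0,0.0020,0,0,0,0.01]]]' >/dev/null; ./s.sh
```

```text
clk 32.8 x 1.5 s 117.8 n 14.8 mm Fn -1.1 Fs -1.2 Fx -0.8 tq [ 0.86 -0.   -0.  ]
```

```bash

python3 -m handwheel '[[[0.0004,0,0.0002,0,0,0,0.01],[0.0004,0,0.0002,0,0,0,0.01]]]' >/dev/null; ./s.sh
```

```text
clk 33.05 x 1.6 s 118.1 n 14.3 mm Fn -1.4 Fs -0.8 Fx -0.3 tq [ 0.74 -0.02  0.05]
```

```bash

python3 -m handwheel '[[[0.0004,0,0.0002,0,0,0,0.01],[0.0004,0,0.0002,0,0,0,0.01]]]' >/dev/null; ./s.sh
```

```text
clk 33.3 x 1.6 s 117.9 n 14.0 mm Fn 0.1 Fs -0.6 Fx 0.2 tq [0.59 0.03 0.01]
```

```bash

python3 -m handwheel '[[[-0.0003,0,0.0020,0,0,0,0.01],[-0.0003,0,0.0020,0,0,0,0.01]]]' >/dev/null; ./s.sh
```

```text
clk 33.55 x 1.6 s 115.7 n 13.4 mm Fn -1.4 Fs -0.8 Fx -0.2 tq [0.68 0.03 0.03]
```

```bash

python3 -m handwheel '[[[-0.0003,0,0.0020,0,0,0,0.01],[-0.0003,0,0.0020,0,0,0,0.01]]]' >/dev/null; ./s.sh
```

```text
clk 33.8 x 1.5 s 113.8 n 13.0 mm Fn -0.7 Fs -1.1 Fx -0.8 tq [ 0.77 -0.03 -0.07]
```

```bash

python3 -m handwheel '[[[0.0001,0,0.0021,0,0,0,0.01],[0.0001,0,0.0021,0,0,0,0.01]]]' >/dev/null; ./s.sh
```

```text
clk 34.05 x 1.6 s 111.8 n 12.3 mm Fn -0.7 Fs -0.7 Fx 1.4 tq [ 0.66 -0.04 -0.01]
```

```bash

python3 -m handwheel '[[[0,0,0.0021,0,0,0,0.01],[0,0,0.0021,0,0,0,0.01]]]' >/dev/null; ./s.sh
python3 -c "
from h import *
shot('top','y_t');crop('y_t','y_t3',225,165,285,200,12)"
```

```text
clk 34.3 x 1.6 s 109.9 n 11.6 mm Fn -0.8 Fs -1.8 Fx 0.2 tq [ 0.59 -0.04  0.05]
```

View pics/y_t3.png

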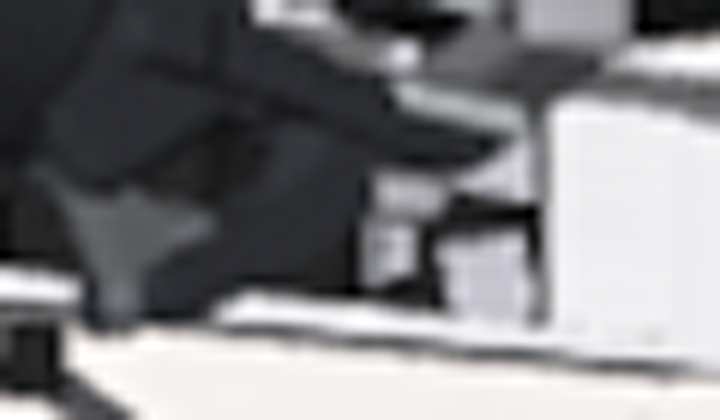

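```bash

python3 -m handwheel '[[[0,0,0.0021,0,0,0,0.01],[0,0,0.0021,0,0,0,0.01]]]' >/dev/null; ./s.sh
```

```text
clk 34.6 x 1.7 s 107.9 n 11.0 mm Fn 0.5 Fs -1.7 Fx 0.2 tq [ 0.3  -0.12  0.01]
```

```bash

python3 -m handwheel '[[[-0.0001,0,0.0021,0,0,0,0.01],[-0.0001,0,0.0021,0,0,0,0.01]]]' >/dev/null; ./s.sh
```

```text
clk 34.85 x 1.6 s 105.9 n 10.3 mm Fn 1.1 Fs -0.7 Fx 0.2 tq [ 0.17 -0.11  0.03]
```

```bash

python3 -m handwheel '[[[-0.0001,0,0.0021,0,0,0,0.01],[-0.0001,0,0.0021,0,0,0,0.01]]]' >/dev/null; ./s.sh
```

```text
clk 35.1 x 1.6 s 103.9 n 9.7 mm Fn 1.0 Fs -1.5 Fx 0.0 tq [ 0.1  -0.08  0.01]
```

```bash

python3 -m handwheel '[[[-0.0003,0,0.0020,0,0,0,0.01],[-0.0003,0,0.0020,0,0,0,0.01]]]' >/dev/null; ./s.sh
```

```text
clk 35.35 x 1.6 s 101.9 n 9.2 mm Fn 1.6 Fs -1.3 Fx 0.3 tq [ 0.1  -0.06  0.03]
```

```bash

python3 -m handwheel '[[[-0.0004,0,0.0020,0,0,0,0.01],[-0.0004,0,0.0020,0,0,0,0.01]]]' >/dev/null; ./s.sh
```

```text
clk 35.6 x 1.6 s 100.0 n 8.7 mm Fn -0.1 Fs -1.0 Fx 0.1 tq [ 0.27 -0.1   0.05]
```

```bash

python3 -m handwheel '[[[-0.0004,0,0.0020,0,0,0,0.01],[-0.0004,0,0.0020,0,0,0,0.01]]]' >/dev/null; ./s.sh
```

```text
clk 35.85 x 1.5 s 98.0 n 8.3 mm Fn 0.8 Fs -0.9 Fx 1.3 tq [ 0.54 -0.09  0.03]
```

```bash

python3 -m handwheel '[[[-0.0003,0,0.0020,0,0,0,0.01],[-0.0003,0,0.0020,0,0,0,0.01]]]' >/dev/null; ./s.sh
```

```text
clk 36.1 x 1.7 s 96.0 n 8.3 mm Fn 1.4 Fs 0.5 Fx 0.3 tq [ 0.19 -0.1   0.04]
```

```bash

python3 -m handwheel '[[[-0.0007,0,0.0019,0,0,0,0.01],[-0.0007,0,0.0019,0,0,0,0.01]]]' >/dev/null; ./s.sh
python3 -c "
from h import *
shot('top','z_t');crop('z_t','z_t3',225,165,310,205,9);shot('wrist','z_w');crop('z_w','z_w2',220,0,420,150,4)"
```

```text
clk 36.35 x 1.7 s 93.9 n 8.3 mm Fn 2.2 Fs 0.5 Fx 1.1 tq [ 0.22 -0.19  0.11]
```

View pics/z_t3.png

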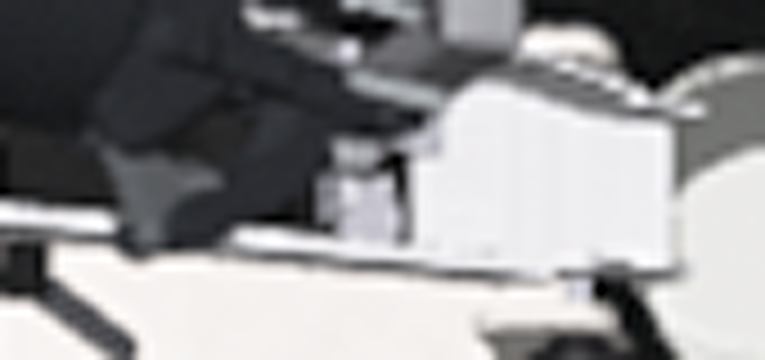

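View pics/z_w2.png

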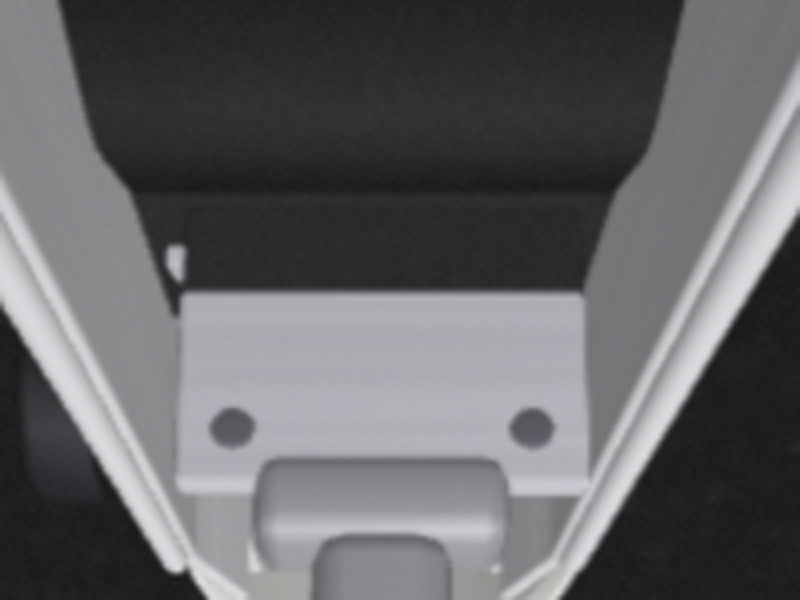

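```bash

python3 -m handwheel '[[[-0.0007,-0.001,0.0019,0,0,0,0.01],[-0.0007,-0.001,0.0019,0,0,0,0.01]]]' >/dev/null; ./s.sh
```

```text
clk 36.7 x 0.6 s 92.0 n 8.3 mm Fn 2.8 Fs 1.3 Fx 1.1 tq [ 0.16 -0.26  0.08]
```

```bash

python3 -m handwheel '[[[-0.0007,-0.001,0.0019,0,0,0,0.01],[-0.0007,-0.001,0.0019,0,0,0,0.01]]]' >/dev/null; ./s.sh
```

```text
clk 36.95 x -0.5 s 89.9 n 8.3 mm Fn 3.6 Fs 1.6 Fx 1.3 tq [ 0.15 -0.25  0.11]
```

```bash

python3 -m handwheel '[[[-0.0007,0,0.0019,0,0,0,0.01],[-0.0007,0,0.0019,0,0,0,0.01]]]' >/dev/null; ./s.sh
```

```text
clk 37.2 x -0.5 s 87.7 n 8.2 mm Fn 3.1 Fs -0.2 Fx 1.3 tq [ 0.   -0.15  0.11]
```

```bash

python3 -m handwheel '[[[-0.0009,0,0.0018,0,0,0,0.01],[-0.0009,0,0.0018,0,0,0,0.01]]]' >/dev/null; ./s.sh
```

```text
clk 37.45 x -0.6 s 85.8 n 8.2 mm Fn 2.3 Fs -0.1 Fx 0.7 tq [ 0.27 -0.13  0.07]
```

```bash

python3 -m handwheel '[[[-0.0007,0,0.0019,0,0,0,0.01],[-0.0007,0,0.0019,0,0,0,0.01]]]' >/dev/null; ./s.sh
```

```text
clk 37.7 x -0.5 s 83.7 n 8.2 mm Fn 2.1 Fs 1.4 Fx 1.1 tq [ 0.3  -0.06  0.03]
```

```bash

python3 -m handwheel '[[[-0.0007,0,0.0019,0,0,0,0.01],[-0.0007,0,0.0019,0,0,0,0.01]]]' >/dev/null; ./s.sh
```

```text
clk 37.95 x -0.5 s 81.8 n 8.3 mm Fn 0.8 Fs 0.5 Fx 0.2 tq [ 0.41 -0.01  0.1 ]
```

```bash

python3 -m handwheel '[[[-0.0007,0,0.0019,0,0,0,0.01],[-0.0007,0,0.0019,0,0,0,0.01]]]' >/dev/null; ./s.sh; python3 -c "
from h import *
shot('top','A_t');crop('A_t','A_t3',225,165,325,215,8);shot('wrist','A_w');crop('A_w','A_w2',220,0,420,150,4)"
```

```text
clk 38.2 x -0.5 s 79.7 n 8.3 mm Fn 0.6 Fs -0.0 Fx 0.4 tq [ 0.46 -0.09  0.01]
```

View pics/A_t3.png

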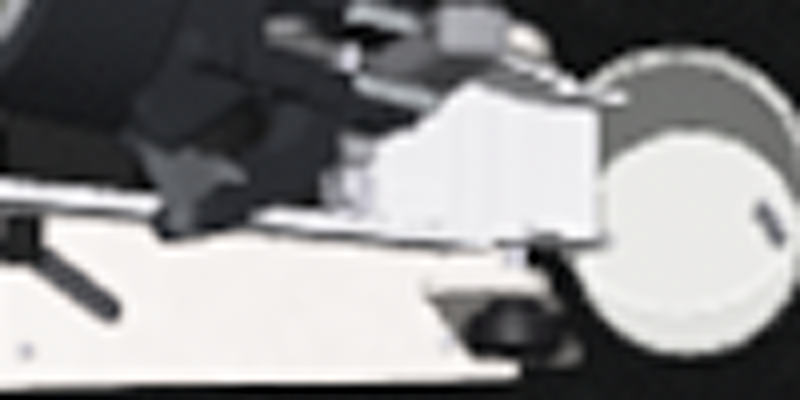

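View pics/A_w2.png

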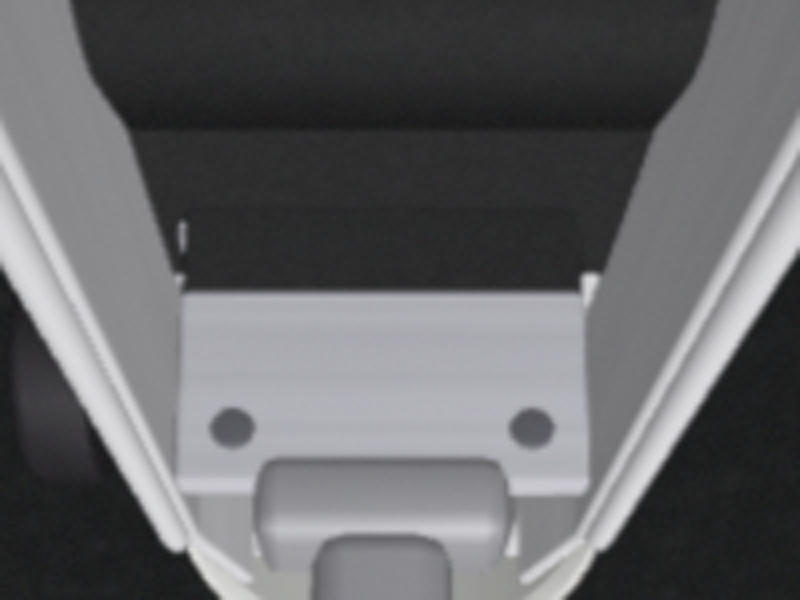

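```bash

python3 -m handwheel '[[[-0.0005,0,0.0019,0,0,0,0.01],[-0.0005,0,0.0019,0,0,0,0.01]]]' >/dev/null; ./s.sh
```

```text
clk 38.55 x -0.4 s 77.8 n 8.3 mm Fn 1.5 Fs -0.0 Fx 0.7 tq [ 0.33 -0.04  0.07]
```

```bash

python3 -m handwheel '[[[-0.0007,0,0.0019,0,0,0,0.01],[-0.0007,0,0.0019,0,0,0,0.01]]]' >/dev/null; ./s.sh
```

```text
clk 38.8 x -0.4 s 75.7 n 8.3 mm Fn 0.9 Fs -0.4 Fx -0.2 tq [ 0.36 -0.11  0.02]
```

```bash

python3 -m handwheel '[[[-0.0007,0,0.0019,0,0,0,0.01],[-0.0007,0,0.0019,0,0,0,0.01]]]' >/dev/null; ./s.sh
```

```text
clk 39.05 x -0.5 s 73.7 n 8.3 mm Fn 2.0 Fs -0.8 Fx 0.4 tq [ 0.27 -0.15  0.02]
```

```bash

python3 -m handwheel '[[[-0.0007,0,0.0019,0,0,0,0.01],[-0.0007,0,0.0019,0,0,0,0.01]]]' >/dev/null; ./s.sh
```

```text
clk 39.3 x -0.5 s 71.7 n 8.3 mm Fn 2.1 Fs 0.2 Fx 1.1 tq [ 0.31 -0.17  0.09]
```

```bash

python3 -m handwheel '[[[-0.0007,0,0.0019,0,0,0,0.01],[-0.0007,0,0.0019,0,0,0,0.01]]]' >/dev/null; ./s.sh; python3 -c "
from h import *
shot('top','B_t');crop('B_t','B_t3',225,165,325,215,8);shot('wrist','B_w');crop('B_w','B_w2',220,0,420,150,4)"
```

```text
clk 39.55 x -0.5 s 69.7 n 8.3 mm Fn 1.0 Fs 0.9 Fx 0.2 tq [ 0.38 -0.17  0.05]
```

View pics/B_t3.png

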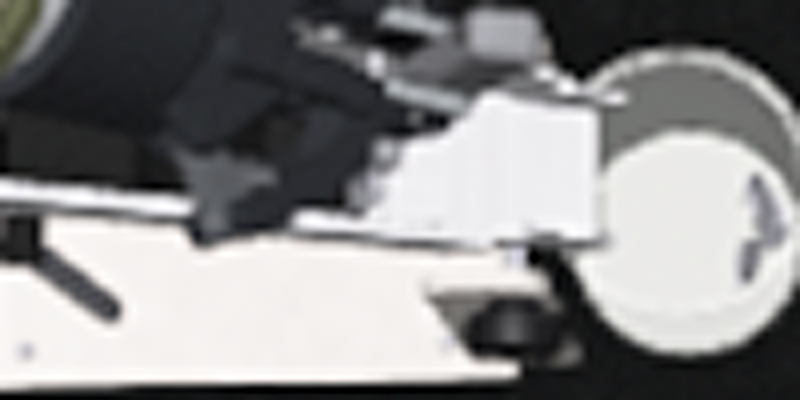

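View pics/B_w2.png

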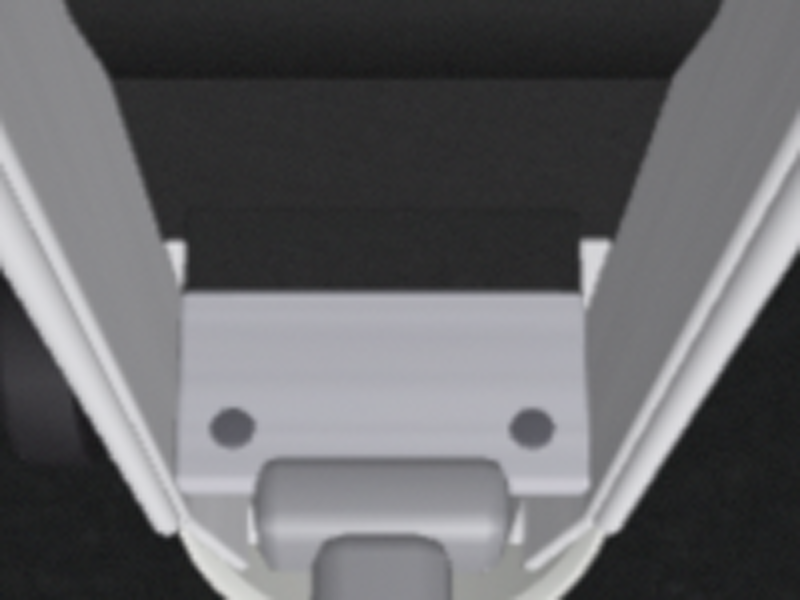

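```bash

python3 -m handwheel '[[[-0.0007,0,0.0019,0,0,0,0.01],[-0.0007,0,0.0019,0,0,0,0.01]]]' >/dev/null; ./s.sh
```

```text
clk 39.9 x -0.5 s 67.7 n 8.3 mm Fn 1.6 Fs -0.3 Fx 1.0 tq [ 0.29 -0.13  0.02]
```

```bash

python3 -m handwheel '[[[-0.0007,0,0.0019,0,0,0,0.01],[-0.0007,0,0.0019,0,0,0,0.01]]]' >/dev/null; ./s.sh
```

```text
clk 40.15 x -0.5 s 65.6 n 8.3 mm Fn 1.1 Fs -0.2 Fx 0.5 tq [ 0.41 -0.11  0.09]
```

```bash

python3 -m handwheel '[[[-0.0007,0,0.0019,0,0,0,0.01],[-0.0007,0,0.0019,0,0,0,0.01]]]' >/dev/null; ./s.sh; python3 -c "
from h import *
shot('top','C_t');crop('C_t','C_t3',225,165,325,215,8)"
```

```text
clk 40.4 x -0.5 s 63.6 n 8.3 mm Fn 1.4 Fs 0.1 Fx 0.6 tq [ 0.36 -0.14  0.07]
```

View pics/C_t3.png

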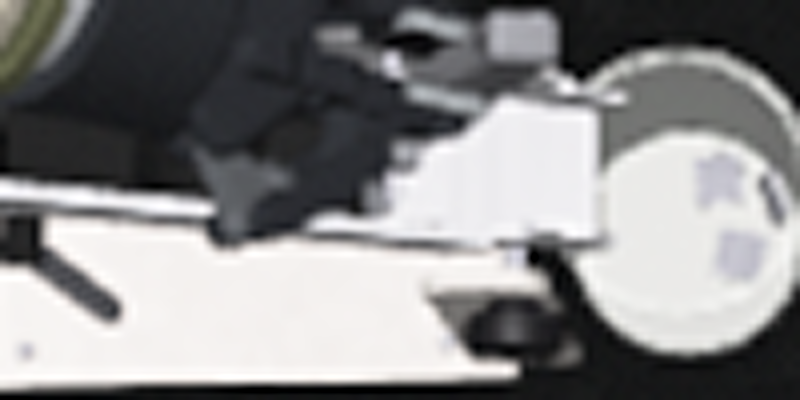

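```bash

python3 -m handwheel '[[[-0.02,0,-0.007,0,0,0,0.01],[-0.05,0,-0.018,0,0,0,0.01],[-0.09,0,-0.033,0,0,0,0.01],[-0.13,0,-0.047,0,0,0,0.01],[-0.16,0,-0.058,0,0,0,0.01]]]'
python3 - <<'E'
from h import *
from scipy.spatial.transform import Slerp
T=tool();print(np.round(manip.get_obs()['joint_pos'],2))
tz=np.array([.5,0,-.8660]);Rl=frame(tz,[0,-1,0])
sl=Slerp([0,1],R.from_matrix([T[:3,:3],Rl]));Rm=sl(.5).as_matrix()
print(rel([.42,-.2,.40],Rm))
shot('top','D_t');crop('D_t','D_t3',185,150,345,230,5)
shot('scene','D_s');crop('D_s','D_s3',210,100,410,260,4)
E
```

```text
clock: 41.08
position: [0.5957, -0.2118, 0.4364]
ee_rot: [0.675, 0.671, -0.216, 0.216]
ft_force: [0.4, 0.1, -1.9]
grip_width: 0.157
[ 0.53  0.33 -0.79  1.26  0.85  1.76 -0.13]
(array([ 0.0298, -0.1759,  0.0228]), array([0.041, 0.445, 0.818]))
```

View pics/D_t3.png

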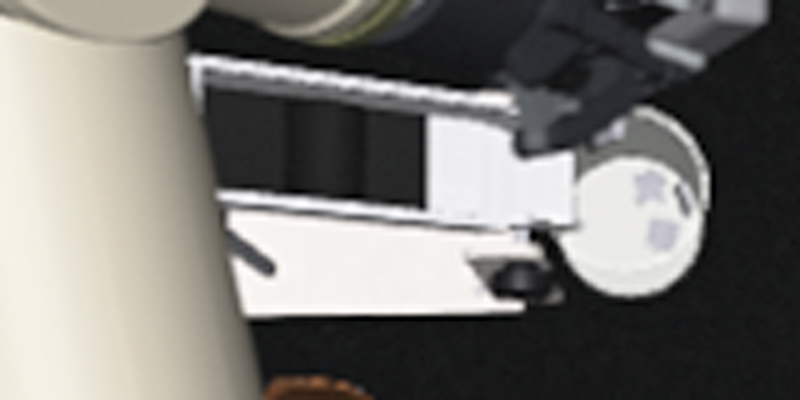

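View pics/D_s3.png

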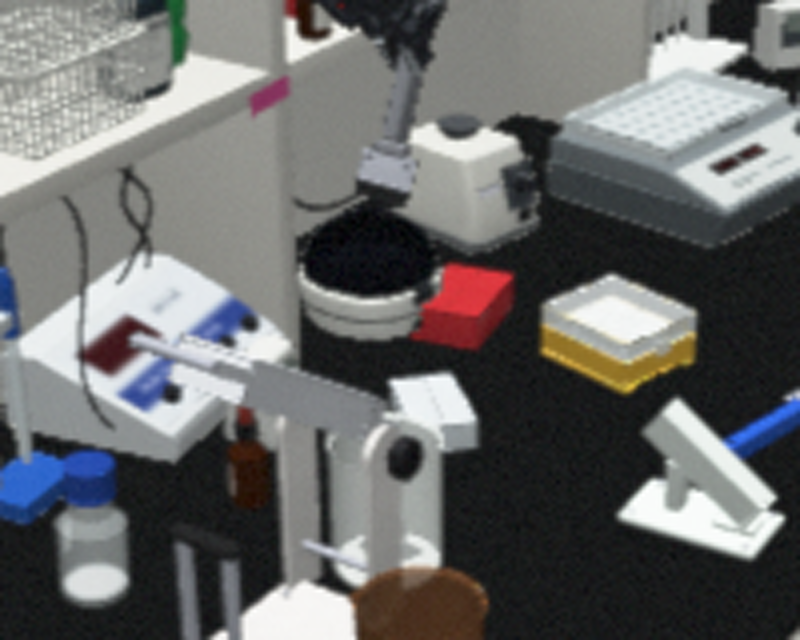

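```bash

python3 -m handwheel '[[[0.004,-0.025,0.003,0.006,0.064,0.117,0.01],[0.009,-0.05,0.006,0.012,0.127,0.234,0.01],[0.013,-0.075,0.01,0.018,0.19,0.35,0.01],[0.017,-0.1,0.013,0.024,0.254,0.467,0.01],[0.021,-0.125,0.016,0.03,0.318,0.584,0.01],[0.026,-0.15,0.02,0.036,0.381,0.7,0.01],[0.03,-0.176,0.023,0.041,0.445,0.818,0.01]]]'
python3 - <<'E'
from h import *
tz=np.array([.5,0,-.8660]);Rl=frame(tz,[0,-1,0])
for p in ([.458,-.28,.20],[.458,-.28,.10],[.458,-.28,.03]): print(rel(p,Rl))
E
```

```text
clock: 42.05
position: [0.4191, -0.1981, 0.3968]
ee_rot: [0.919, 0.374, 0.025, 0.119]
ft_force: [-1.2, 0.3, -2.5]
grip_width: 0.153
(array([-0.0204,  0.0362,  0.2127]), array([0.038, 0.443, 0.813]))
(array([-0.0161,  0.0124,  0.3097]), array([0.038, 0.443, 0.813]))
(array([-0.013 , -0.0043,  0.3776]), array([0.038, 0.443, 0.813]))
```

```bash

python3 -m handwheel '[[[-0.003,0.005,0.02,0.005,0.063,0.116,0.01],[-0.006,0.01,0.045,0.011,0.127,0.232,0.01],[-0.009,0.015,0.075,0.016,0.19,0.348,0.01],[-0.012,0.021,0.11,0.022,0.253,0.464,0.01],[-0.015,0.026,0.145,0.027,0.316,0.58,0.01],[-0.018,0.031,0.18,0.033,0.38,0.697,0.01],[-0.02,0.036,0.2127,0.038,0.443,0.813,0.01],[-0.02,0.036,0.2127,0.038,0.443,0.813,0.01]]]'
python3 - <<'E'
from h import *
tz=np.array([.5,0,-.8660]);Rl=frame(tz,[0,-1,0])
for p in ([.458,-.28,.10],[.458,-.28,.03],[.458,-.28,.015]): print(rel(p,Rl))
shot('wrist','E_w')
E
```

```text
clock: 43.05
position: [0.457, -0.2797, 0.198]
ee_rot: [0.967, 0.001, 0.256, -0.001]
ft_force: [-0.2, 1.0, -1.0]
grip_width: 0.154
(array([-0.0476,  0.0005,  0.0856]), array([-0.003,  0.006,  0.002]))
(array([-0.0823,  0.0006,  0.1464]), array([-0.003,  0.006,  0.002]))
(array([-0.0897,  0.0006,  0.1595]), array([-0.003,  0.006,  0.002]))
```

View pics/E_w.png

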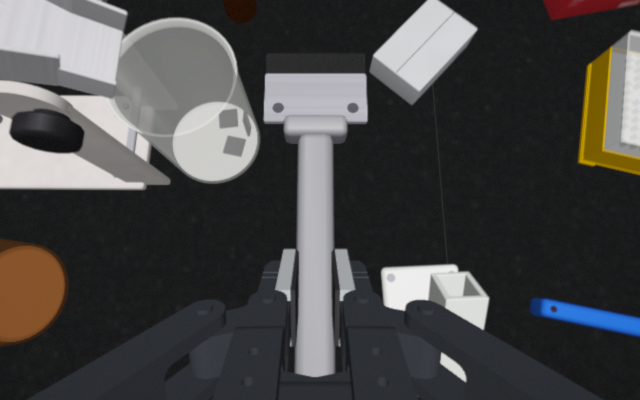

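```bash

python3 -m handwheel '[[[-0.024,0,0.043,0,0.003,0,0.01],[-0.048,0,0.0856,0,0.006,0,0.01],[-0.066,0,0.117,0,0.006,0,0.01],[-0.08,0,0.142,0,0.006,0,0.01],[-0.0865,0,0.154,0,0.006,0,0.01],[-0.0865,0,0.154,0,0.006,0,0.01]]]'
python3 -m handwheel '[[[-0.002,0,0.0035,0,0,0,0.01],[-0.0035,0,0.006,0,0,0,0.01],[-0.0035,0,0.006,0,0,0,0.01]]]'
```

```text
clock: 43.85
position: [0.4622, -0.2817, 0.0262]
ee_rot: [0.965, 0.003, 0.262, 0.001]
ft_force: [0.1, 0.2, -1.6]
grip_width: 0.159
clock: 44.22
position: [0.4614, -0.2823, 0.0189]
ee_rot: [0.965, 0.002, 0.262, 0.002]
ft_force: [0.3, 0.1, -1.2]
grip_width: 0.154
```

```bash

python3 -m handwheel '[[[-0.0015,0,0.0026,0,-0.006,0,0.01],[-0.003,0,0.0052,0,-0.008,0,0.01],[-0.003,0,0.0052,0,-0.008,0,0.01]]]'
python3 -m handwheel '[[[-0.001,0,0.0017,0,0,0,0.01],[-0.001,0,0.0017,0,0,0,0.01]]]'
```

```text
clock: 44.6
position: [0.4613, -0.282, 0.0123]
ee_rot: [0.966, 0.002, 0.258, 0.002]
ft_force: [-0.9, -0.1, -1.9]
grip_width: 0.157
clock: 44.85
position: [0.4613, -0.2822, 0.0105]
ee_rot: [0.966, 0.002, 0.258, 0.002]
ft_force: [0.0, -0.7, -1.2]
grip_width: 0.159
```

```bash

python3 -m handwheel '[[[-0.0005,0,0.0009,0,0,0,0.01],[-0.0005,0,0.0009,0,0,0,0.01]]]'
python3 -m handwheel '[[[-0.0002,0,0.0004,0,0,0,0.01],[-0.0002,0,0.0004,0,0,0,0.02],[-0.0002,0,0.0004,0,0,0,0.03],[-0.0002,0,0.0004,0,0,0,0.04],[-0.0002,0,0.0004,0,0,0,0.045],[-0.0002,0,0.0004,0,0,0,0.045]]]'
python3 -m handwheel '[[[0,0,-0.02,0,0,0,0.045],[0,0,-0.05,0,0,0,0.045],[0,0,-0.1,0,0,0,0.045],[0,0,-0.15,0,0,0,0.045],[0,0,-0.15,0,0,0,0.045]]]'
python3 - <<'E'
from h import *
shot('wrist','F_w');shot('top','F_t');crop('F_t','F_t3',185,130,445,290,3);shot('scene','F_s');crop('F_s','F_s3',210,120,430,280,3.6)
E
```

```text
clock: 45.1
position: [0.4615, -0.2824, 0.0098]
ee_rot: [0.966, 0.002, 0.258, 0.002]
ft_force: [-1.8, -0.3, -0.0]
grip_width: 0.155
clock: 45.85
position: [0.4614, -0.2822, 0.0091]
ee_rot: [0.966, 0.002, 0.258, 0.002]
ft_force: [0.1, -0.3, -0.3]
grip_width: 0.525
clock: 46.48
position: [0.3865, -0.2839, 0.1426]
ee_rot: [0.966, 0.002, 0.259, 0.005]
ft_force: [0.8, -0.6, -0.5]
grip_width: 0.523
```

View pics/F_t3.png

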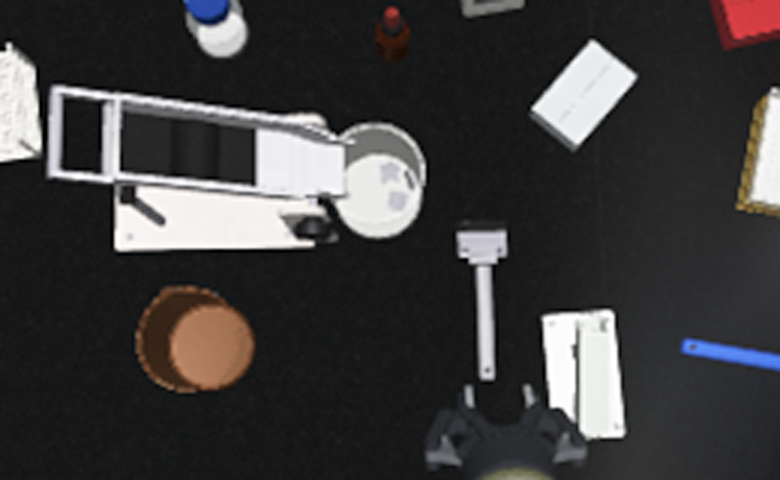

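View pics/F_s3.png

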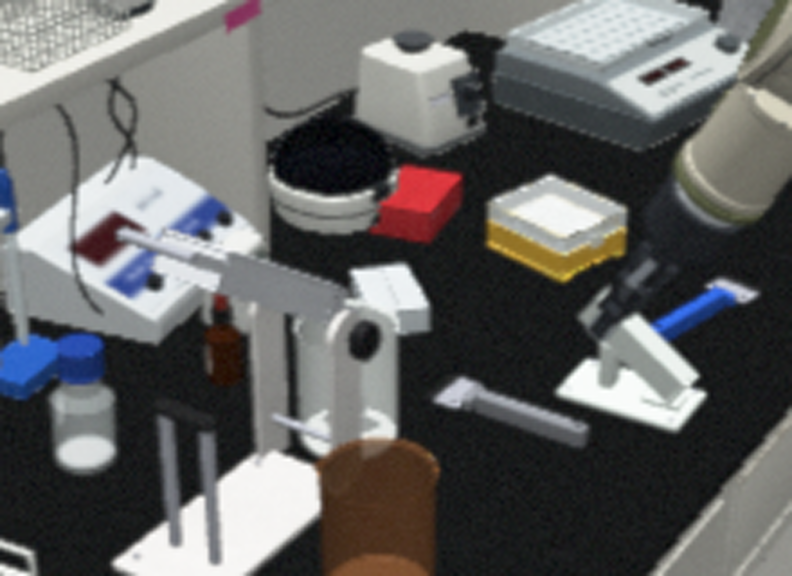

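View pics/F_w.png

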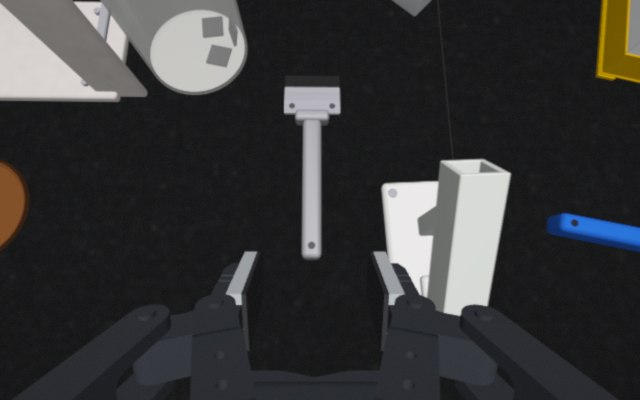

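```bash

python3 -m handwheel '[[[0,0,-0.05,0,0,0,0.045],[0.02,0,-0.08,0,0,0,0.045],[0.02,0,-0.08,0,0,0,0.045]]]'
python3 - <<'E'
from h import *
im=manip.camera('top').astype(int);a=cv2.imread('pics/a_top.png').astype(int)
d=(abs(im-a).max(2)>60)
for n,(u,v) in dict(carton=(380,161),bottle=(257,137),dropper=(316,141),beakerbase=(312,196),brown=(250,243)).items(): print(n,int(d[v-16:v+17,u-16:u+17].sum()))
print(manip.get_obs()['ft_force']); print(manip.hand_in())
E
```

```text
clock: 47.0
position: [0.3653, -0.2822, 0.22]
ee_rot: [0.966, 0.003, 0.258, 0.003]
ft_force: [-0.6, -0.7, 0.1]
grip_width: 0.526
carton 0
bottle 0
dropper 0
beakerbase 17
brown 0
[ 0.53071999  0.55085076 -0.13580069]
the job is handed in; nothing more can be done
None
```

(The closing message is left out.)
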